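# Move fired ashing boats from the cooling block into the dry box

### The arm

A 6-joint arm with a two-finger parallel gripper is mounted at the origin on a cart in front of the work surface, level with it; the furniture and walls round the work are solid. World frame = base frame: x ahead of the robot, y to its left, z up, the work surface at z = 0. Lengths are in mm, angles in rad, forces in N, time in s.
With the tool pointing down it reaches from about 400 to 925 mm from the base axis. Payload 12.5 kg.
Tool frame: the origin (TCP) lies between the finger pads; the fingertips stand 19 mm ahead of it and the grasp point (between the pads) is the TCP (env.tips_ahead is the distance from the TCP to the fingertips, in mm); z points along the fingers, y is the line along which they close (so a half turn about z gives the same grasp; the last joint's range is limited). The gripper opens to 95 mm and grips with 3 to 60 N. Pads are 20 mm wide; open, the fingers measure 119 mm over their backs; the gripper's body (75 mm by 180 mm) begins 59 mm behind the grasp point.
Start: joints at [1.217, 0.491, 1.559, -0, 1.092, -0.106], TCP at [153.277, 605.933, 201.561] pointing down, gripper open.
Joint ranges: [-3.1, 3.1], [-0.84, 2.19], [0.05, 2.79], [-1.13, 4.28], [0.06, 2.93], [-2.69, 2.69]. Speed limits (rad/s): [2.22, 2.22, 2.79, 3.14, 3.14, 3.14].

### API

Orientations are given as [roll, pitch, yaw] about the fixed x, y, z axes, in that order (R = Rz(yaw) Ry(pitch) Rx(roll)).
In Python, from cell import env gives the robot as it stands.
- The arm moves only by the shell command python3 -m crank 'ROWS'. ROWS is JSON, a list of rows, each a list of 5 numbers: the shift along the tool's x, y, z in mm, then the turn about the tool's z in degrees, then the finger opening in mm, from 0 to 95.1. In form: [[dx, dy, dz, yaw, grip], ...]. A call has 1 to 10 rows; each row is the pose to reach, as a shift and turn from the pose commanded when the call began, along the tool's axes at that moment; what a row does not reach only later rows make up. A row lasts 1/12 s, in which the tool goes at most 41.7 mm and 7.16 degrees, less where a joint would pass 70% of its speed; a pose out of reach is approached as far as the arm can. A call with a gripper value outside its range is refused whole. The fingers move at their own pace and stop on an object; the grip force is fixed at half the most. Time passes only in rows, so rows that repeat a pose let the fingers close. It gives the time, the measured TCP pose, the force, the opening and the grip force at its end, in the units of the state.
- env.state(): the state, without advancing time (a new reading comes with each control period).
- env.read_camera(name): name is "scene" or "top" or "wrist"; returns a dict with "img" (400x640x3 uint8, blue, green, red), "K" (3x3 intrinsics, pixels), "pose" (4x4, takes a point from camera to world coordinates). Camera axes: x right, y down, z forward; pixel columns grow to the right and rows downward; lengths in mm; the calibration is good to about 2 mm. A picture is of the moment at which its call begins. There is no depth.
- env.job_done(): hands the job in; it is judged then, once.
The state is a dict: "t": time; "joints": joint angles; "qvel": joint speeds; "tau": joint torques, N m; "eef_pos": TCP position; "tcp_rot": TCP orientation; "ft_force": force on the tool from outside, world axes, zero at the start; "moment": the same for the moment, N m; "opening": opening from 0.0 (shut) to 1.0 (fully open); "grip_force": force on a finger pad.
Only numpy, scipy, OpenCV 4.12 (cv2) and the standard library are available. Lean on these libraries where they do the work, as an engineer would, in place of code of your own. Each camera call takes 0.05 s, during which the arm holds its last target. There are 200 camera calls.

### The job

The fired porcelain boats have cooled: using the hooked rod, never the gripper itself, drag every boat out of its lane in the dark cooling block by its wire loop until it is clear of the block. Then load each boat, nose first, into a bay of its own in the dry box, pushing it in through the sprung flap until it is fully home and the flap has closed behind it with only the end of the loop left sticking out underneath. Finish with the rod back on its stand, hook hanging down, all flaps shut, and the bottles and beaker standing nearby left alone.

Things in the scene. Friction and masses are not known exactly. Their poses are not given: they have to be found in the camera images.
- boat_a: white porcelain boat: (sizes in mm) open trough 56 long (x) x 36 wide x 24 high, walls 4, 200 g. Origin: centre of the trough's underside; +x to the nose (end at x = +28, 18 wide there, tapered from x = +18), z up. A low wire loop lies out of its tail wall (x = -28) to x = -76. Starts in a lane of the block, nose inward. None when absent (3 or 4 are there)
- boat_b: white porcelain boat: (sizes in mm) open trough 56 long (x) x 36 wide x 24 high, walls 4, 200 g. Origin: centre of the trough's underside; +x to the nose (end at x = +28, 18 wide there, tapered from x = +18), z up. A low wire loop lies out of its tail wall (x = -28) to x = -76. Starts in a lane of the block, nose inward. None when absent (3 or 4 are there)
- boat_c: white porcelain boat: (sizes in mm) open trough 56 long (x) x 36 wide x 24 high, walls 4, 200 g. Origin: centre of the trough's underside; +x to the nose (end at x = +28, 18 wide there, tapered from x = +18), z up. A low wire loop lies out of its tail wall (x = -28) to x = -76. Starts in a lane of the block, nose inward. None when absent (3 or 4 are there)
- boat_d: white porcelain boat: (sizes in mm) open trough 56 long (x) x 36 wide x 24 high, walls 4, 200 g. Origin: centre of the trough's underside; +x to the nose (end at x = +28, 18 wide there, tapered from x = +18), z up. A low wire loop lies out of its tail wall (x = -28) to x = -76. Starts in a lane of the block, nose inward. None when absent (3 or 4 are there)
- boat_a_loop (a point): outermost point of the boat's wire loop: x = -76, z = +6 in the boat's frame. Wire 6 mm thick, at heights 3 to 9 above the underside; loop 30 wide overall; its opening is 18 wide (y) and runs from x = -28 to x = -70
- boat_b_loop (a point): outermost point of the boat's wire loop: x = -76, z = +6 in the boat's frame. Wire 6 mm thick, at heights 3 to 9 above the underside; loop 30 wide overall; its opening is 18 wide (y) and runs from x = -28 to x = -70
- boat_c_loop (a point): outermost point of the boat's wire loop: x = -76, z = +6 in the boat's frame. Wire 6 mm thick, at heights 3 to 9 above the underside; loop 30 wide overall; its opening is 18 wide (y) and runs from x = -28 to x = -70
- boat_d_loop (a point): outermost point of the boat's wire loop: x = -76, z = +6 in the boat's frame. Wire 6 mm thick, at heights 3 to 9 above the underside; loop 30 wide overall; its opening is 18 wide (y) and runs from x = -28 to x = -70
- cooling_block: fixed dark metal block 250 mm wide x 157 long (x) x 40 high, no floor. Origin: foot of its open front, centre; +x into the lanes, z up. Lanes at y = +90, +30, -30, -90: 42 wide, 32 high, 145 deep, closed at the back. The 8 mm roof has a slit 16 wide over each lane's centre line, full length and open at the front: a hook fits through, a boat does not. Loop ends start 15 to 35 inside the front
- dry_box: fixed white box 258 mm wide, clear top. Origin: work surface level under the middle of the flaps; +x into the box, z up. Bays at y = +90, +30, -30, -90. Base plate (top z = 6) x = -100 to 100. Guide ribs (tops z = 16) from x = -30, pointed ends to x = -40, leave a 42 wide groove per bay. Back stop x = 94; lintel x = -5 to 7, z = 56 to 64 (roof 64). Home: boat origin at x = 56 to 66, loop end 10 to 20 outside the flap
- flap_1 (a joint): leftmost (+y) flap, rad: 0 hanging shut, positive as its lower edge swings into the box (about 0.9 on a boat, limit 1.25; inward only). 55 mm wide, hinged along its top at z = 54, lower edge at z = 17 when shut, so a loop passes under it. Light closing spring: 0.007 N m shut, plus 0.012 per rad (half a newton on a boat's nose)
- flap_2 (a joint): second from the left flap, rad: 0 hanging shut, positive as its lower edge swings into the box (about 0.9 on a boat, limit 1.25; inward only). 55 mm wide, hinged along its top at z = 54, lower edge at z = 17 when shut, so a loop passes under it. Light closing spring: 0.007 N m shut, plus 0.012 per rad (half a newton on a boat's nose)
- flap_3 (a joint): third from the left flap, rad: 0 hanging shut, positive as its lower edge swings into the box (about 0.9 on a boat, limit 1.25; inward only). 55 mm wide, hinged along its top at z = 54, lower edge at z = 17 when shut, so a loop passes under it. Light closing spring: 0.007 N m shut, plus 0.012 per rad (half a newton on a boat's nose)
- flap_4 (a joint): rightmost (-y) flap, rad: 0 hanging shut, positive as its lower edge swings into the box (about 0.9 on a boat, limit 1.25; inward only). 55 mm wide, hinged along its top at z = 54, lower edge at z = 17 when shut, so a loop passes under it. Light closing spring: 0.007 N m shut, plus 0.012 per rad (half a newton on a boat's nose)
- hook_rod: hooked rod, 90 g: brown wooden handle 70 mm long (x) x 18 wide (y) x 22 high, origin at its centre, where it is gripped across y. An 8 mm steel shaft leaves it along +x and turns straight down at x = 72 into an 8 mm shank with a flat end at z = -56. An 8 mm stub sticks out behind to x = -60. Starts on its stand, shank hanging down
- hook_tip (a point): lower end of the hook's shank, at x = 72, z = -56 mm in the rod's frame
- rod_stand: fixed stand: base plate 130 mm (x) x 62 x 6, origin at the centre of its underside, +x the way the hook points. Two posts with V forks at x = +50 and x = -47; each V is 28 wide at its top (z = 80), its bottom at z = 58. The rod lies in both, by shaft and rear stub. A grey heater 148 high stands fixed beyond it (world x > 540, y < -280)
- stand_rest (a point): where the origin of the hook_rod lies when it rests on the stand: above the stand's origin, 71 mm above the work surface
- beaker: bystander: glass beaker, 71 mm diameter, 92 high, origin at the centre of its underside; leave it alone
- bottle_a: bystander: small clear sample bottle, 46 mm diameter, 105 high, origin at the centre of its underside; leave it alone
- bottle_b: bystander: small brown bottle, 56 mm diameter, 120 high, origin at the centre of its underside; leave it alone

How it is judged (in metres and radians):
On the way:
1. every boat has been drawn clear of the cooling block (x of each of boat_a, boat_b, boat_c, boat_d in the frame of cooling_block below -0.028 m), for 0.2 s.
At the end, for the whole second after the job is handed in: Each boat lies flat in a bay, nose inward, origin at least 55.5 mm behind the flap plane; all flaps within 0.08 rad of shut; the rod on its stand, handle centre within 20 mm of the rest point, shank hanging down within 0.3 rad; all at rest (x of boat_a in the frame of dry_box between 0.0555 and 0.08 m and y of boat_a in the frame of dry_box between -0.115 and 0.115 m and z of boat_a in the frame of dry_box between 0 and 0.014 m and x of each of boat_a_loop, boat_b_loop, boat_c_loop, boat_d_loop in the frame of dry_box below 0.01 m and angle between each of boat_a, boat_b, boat_c, boat_d's own z axis and vertical below 0.15 rad and linear speed of each of boat_a, boat_b, boat_c, boat_d, hook_rod below 0.02 m/s and x of boat_b in the frame of dry_box between 0.0555 and 0.08 m and y of boat_b in the frame of dry_box between -0.115 and 0.115 m and z of boat_b in the frame of dry_box between 0 and 0.014 m and x of boat_c in the frame of dry_box between 0.0555 and 0.08 m and y of boat_c in the frame of dry_box between -0.115 and 0.115 m and z of boat_c in the frame of dry_box between 0 and 0.014 m and x of boat_d in the frame of dry_box between 0.0555 and 0.08 m and y of boat_d in the frame of dry_box between -0.115 and 0.115 m and z of boat_d in the frame of dry_box between 0 and 0.014 m and value of joint each of flap_1, flap_2, flap_3, flap_4 below 0.08 rad and distance between hook_rod and stand_rest below 0.02 m and angle between hook_rod's own z axis and vertical below 0.3 rad); the robot touches nothing.
It fails at once if the gripper touches a boat that is still in the cooling block ((contact force between the fingers and boat_a above 0.5 N and x of boat_a in the frame of cooling_block above -0.008 m and z of boat_a in the frame of cooling_block below 0.03 m and y of boat_a in the frame of cooling_block between -0.13 and 0.13 m) or (contact force between the fingers and boat_b above 0.5 N and x of boat_b in the frame of cooling_block above -0.008 m and z of boat_b in the frame of cooling_block below 0.03 m and y of boat_b in the frame of cooling_block between -0.13 and 0.13 m) or (contact force between the fingers and boat_c above 0.5 N and x of boat_c in the frame of cooling_block above -0.008 m and z of boat_c in the frame of cooling_block below 0.03 m and y of boat_c in the frame of cooling_block between -0.13 and 0.13 m) or (contact force between the fingers and boat_d above 0.5 N and x of boat_d in the frame of cooling_block above -0.008 m and z of boat_d in the frame of cooling_block below 0.03 m and y of boat_d in the frame of cooling_block between -0.13 and 0.13 m)).
It fails at once if a bystanding bottle or the beaker is pushed away or knocked over (distance of any of beaker, bottle_a, bottle_b from where it was at the start of the episode above 0.03 m).
Of boat_a, boat_b, boat_c, boat_d only 3 to 4 are there at a start; the rules pass over those that are not, and their reading is None.
At some moment in a run one of boat_a, boat_b, boat_c, boat_d may be knocked a few centimetres aside while the robot is not near it.
It also fails if it takes over 210 s, if anything falls off the work surface, if the arm or the gripper's body presses on something with over 40 N, if the wrist force passes 120 N, or if a joint passes its speed limit or range.

## Working session

There is one attempt and no reset: what is moved stays moved. The work goes in short steps, Python scripts to look and compute and a shell command to move; the robot and the scene stay as the last step left them, time stands still between calls to the robot, and variables do not carry over. Pictures are saved under pics/ and viewed, at most 14 in all, crops included, and the job is handed in when it is done.

```bash
mkdir -p pics; ls; python3 - <<'E'
from cell import env
import cv2
for n in("scene","top"):
    c=env.read_camera(n);cv2.imwrite(f"pics/{n}0.png",c["img"]);print(n,c["K"].round(1).tolist(),c["pose"].round(3).tolist())
print(env.state())
E
```

```text
pics
scene [[428.1, 0.0, 322.2], [0.0, 428.1, 199.5], [0.0, 0.0, 1.0]] [[0.498, -0.562, 0.661, -461.435], [-0.867, -0.306, 0.393, -580.821], [-0.019, -0.768, -0.64, 1075.66], [0.0, 0.0, 0.0, 1.0]]
top [[436.5, 0.0, 320.2], [0.0, 436.5, 191.7], [0.0, 0.0, 1.0]] [[-0.008, -0.997, 0.077, 455.302], [-1.0, 0.008, 0.003, 22.488], [-0.004, -0.077, -0.997, 1702.767], [0.0, 0.0, 0.0, 1.0]]
{'t': 0.1, 'joints': array([ 1.21739740e+00,  4.91507259e-01,  1.55941305e+00,  3.11711125e-06,
        1.09170176e+00, -1.05609420e-01]), 'qvel': array([-0.00020006, -0.0022625 , -0.0003356 ,  0.0008278 ,  0.00243649,
       -0.0008471 ]), 'tau': array([ 2.53148864e-03, -6.13621259e+01, -2.58603466e+01,  6.94235321e-02,
        4.70503885e-02, -9.02346119e-05]), 'eef_pos': array([153.18764296, 605.6878593 , 201.00678221]), 'tcp_rot': array([-3.14056926e+00, -1.11263759e-04,  2.89380165e+00]), 'ft_force': array([0.64747656, 0.23979654, 0.41465983]), 'moment': array([-0.07123759,  0.03530456, -0.02685097]), 'grip_force': 0.0, 'opening': 1.0015629949275322}
```

View pics/top0.png

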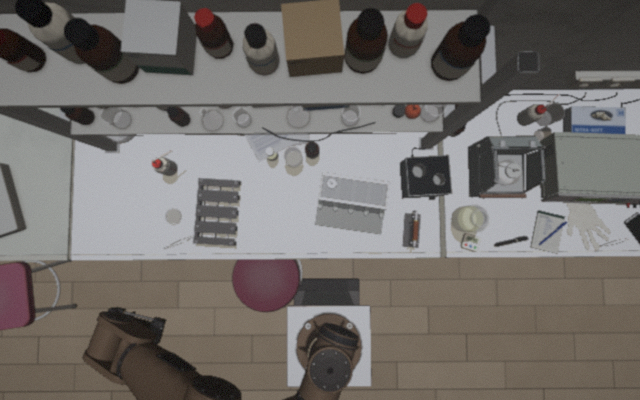

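View pics/scene0.png

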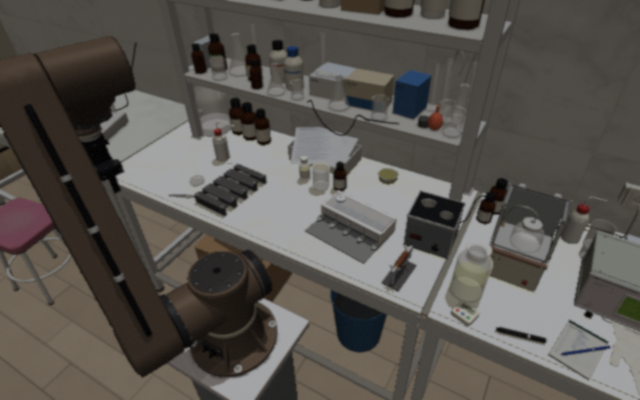

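```bash
python3 - <<'E'
import cv2,numpy as np
t=cv2.imread("pics/top0.png")
def g(a): return (255*(a/255.)**0.6).astype(np.uint8)
a=cv2.resize(g(t[165:260,150:255]),None,fx=5.5,fy=5.5,interpolation=cv2.INTER_CUBIC)
b=cv2.resize(g(t[140:260,300:455]),None,fx=4.8,fy=4.8,interpolation=cv2.INTER_CUBIC)
cv2.imwrite("pics/ta.png",a);cv2.imwrite("pics/tb.png",b)
E
```

```text
(no output)
```

View pics/ta.png

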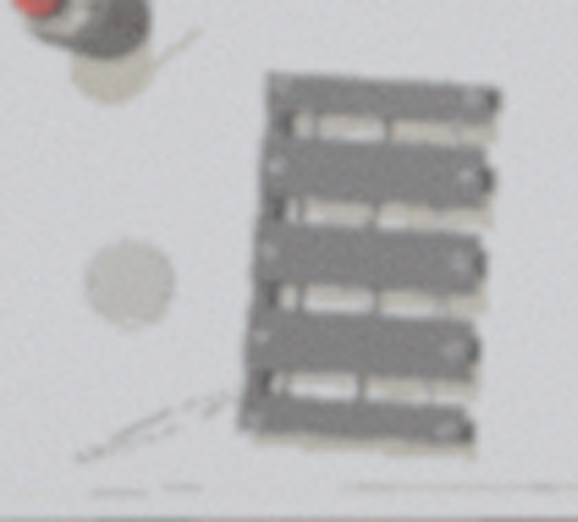

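View pics/tb.png

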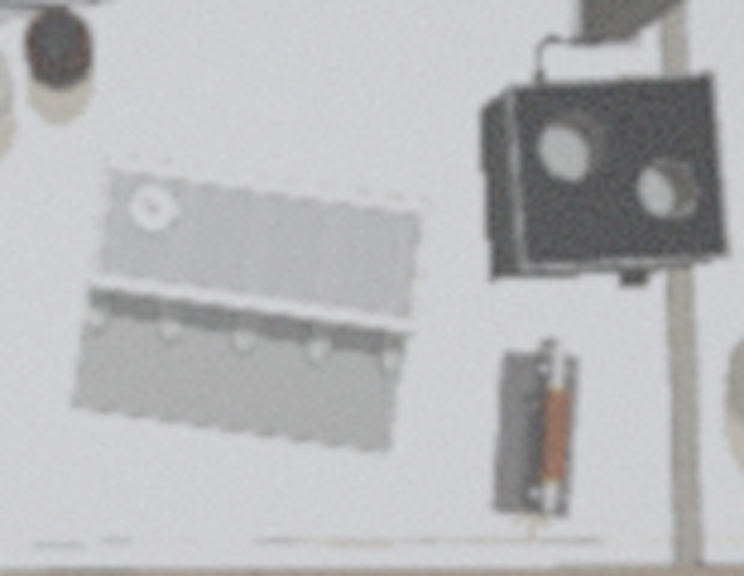

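```bash
cat > h.py <<'E'
from cell import env
import cv2,numpy as np
from scipy.spatial.transform import Rotation as Ro
np.set_printoptions(suppress=True,precision=1)
def ray(c,uv,z):
    d=c["pose"][:3,:3]@np.linalg.inv(c["K"])@[uv[0],uv[1],1];o=c["pose"][:3,3]
    return o+d*(z-o[2])/d[2]
def proj(c,P):
    T=np.linalg.inv(c["pose"]);q=(T[:3,:3]@np.asarray(P,float).T).T+T[:3,3];p=(c["K"]@q.T).T;return p[:,:2]/p[:,2:]
def g(a): return (255*(a/255.)**0.6).astype(np.uint8)
def snap(n,f,crop=None,s=1.25):
    c=env.read_camera(n);a=c["img"]
    if crop: a=a[crop[1]:crop[3],crop[0]:crop[2]]
    cv2.imwrite("pics/"+f,cv2.resize(g(a),None,fx=s,fy=s,interpolation=cv2.INTER_CUBIC));np.save("pics/"+f+".npy",dict(K=c["K"],pose=c["pose"]),allow_pickle=True);return c
def load(f): return np.load("pics/"+f+".npy",allow_pickle=True).item()
def move(xyz=None,yaw=None,n=0):
    """shift in tool axes to reach world TCP xyz (tool-down) and yaw turn (deg) about tool z"""
    s=env.state();R=Ro.from_euler('xyz',s["tcp_rot"]);
    if xyz is not None: print("shift",R.inv().apply(np.array(xyz)-s["eef_pos"]))
    if yaw is not None: 
        R2=Ro.from_euler('xyz',[np.pi,0,yaw]);print("turn",np.degrees((R.inv()*R2).as_rotvec()))
E
python3 - <<'E'
from h import *
c=env.read_camera("top")
A=lambda x,y:(150+x/5.5,165+y/5.5)
B=lambda x,y:(300+x/4.8,140+y/4.8)
print("block roof bt,ft,bb,fb");
for p in((268,73),(490,85),(243,430),(465,435)):print(ray(c,A(*p),40))
print("plate front");
for p in((72,408),(388,452)):print(ray(c,B(*p),6))
print("lintel front");
for p in((90,285),(410,332)):print(ray(c,B(*p),64))
print("rod rear,front,center");
for p in((550,478),(560,388),(556,433)):print(ray(c,B(*p),82))
print("stand corners");
for p in((502,352),(495,512),(568,518),(578,357)):print(ray(c,B(*p),6))
E
```

```text
block roof bt,ft,bb,fb
[639.9 492.8  40. ]
[630.3 337.9  40. ]
[392.7 506.6  40. ]
[388.1 353.5  40. ]
plate front
[457.9  48.7   6. ]
[ 420.6 -205.7    6. ]
lintel front
[553.8  33.   64. ]
[ 515.  -216.8   64. ]
rod rear,front,center
[ 401.3 -319.6   82. ]
[ 470.3 -329.    82. ]
[ 435.7 -325.1   82. ]
stand corners
[ 500.4 -299.4    6. ]
[ 371.9 -290.8    6. ]
[ 366.7 -349.3    6. ]
[ 495.9 -360.7    6. ]
```

```bash
cat >> h.py <<'E'
def plan(wps,start=None):
    """wps: (x,y,z,yaw_deg); prints per-leg tool-axis shift, turn (deg), rows needed"""
    s=env.state();p=np.array(s["eef_pos"]);yw=np.degrees(s["tcp_rot"][2])
    if start: p=np.array(start[:3],float);yw=start[3]
    for w in wps:
        w=np.array(w,float);sh=Ro.from_euler('xyz',[180,0,yw],degrees=True).inv().apply(w[:3]-p)
        tn=-((w[3]-yw+180)%360-180);sh=np.round(sh*2)/2;tn=np.round(tn*2)/2
        n=max(np.linalg.norm(sh)/41.7,abs(tn)/7.16)
        print(w,"->",sh,tn,"rows %.1f"%n)
        p=p+Ro.from_euler('xyz',[180,0,yw],degrees=True).apply(sh);yw-=tn
E
python3 - <<'E'
from h import *
plan([(400,330,220,105),(510,80,220,45),(450,-200,220,10),(425,-325,200,-5.5)])
E
```

```text
[400. 330. 220. 105.] -> [-307. -207.  -19.] 61.0 rows 8.9
[510.  80. 220.  45.] -> [-269.5   42.5    0. ] 60.0 rows 8.4
[ 450. -200.  220.   10.] -> [-240.   156.5    0. ] 35.0 rows 6.9
[ 425.  -325.   200.    -5.5] -> [-46. 119.  20.] 15.5 rows 3.1
```

```bash
R='' ; python3 -m crank '[[-307,-207,-19,61,95],[-307,-207,-19,61,95],[-307,-207,-19,61,95],[-307,-207,-19,61,95],[-307,-207,-19,61,95],[-307,-207,-19,61,95],[-307,-207,-19,61,95],[-307,-207,-19,61,95],[-307,-207,-19,61,95],[-307,-207,-19,61,95]]' && python3 -m crank '[[-269.5,42.5,0,60,95],[-269.5,42.5,0,60,95],[-269.5,42.5,0,60,95],[-269.5,42.5,0,60,95],[-269.5,42.5,0,60,95],[-269.5,42.5,0,60,95],[-269.5,42.5,0,60,95],[-269.5,42.5,0,60,95],[-269.5,42.5,0,60,95],[-269.5,42.5,0,60,95]]'
python3 - <<'E'
from h import *
plan([(450,-200,220,10),(425,-325,200,-5.5)])
E
```

```text
t: 0.98
eef_pos: [403.7, 326.1, 220.8]
tcp_rot: [3.141, 0.001, 1.821]
ft_force: [0.2, 0.0, 1.0]
opening: 0.998
grip_force: 0.0
t: 1.82
eef_pos: [510.1, 79.9, 220.3]
tcp_rot: [-3.141, 0.0, 0.779]
ft_force: [0.4, -0.1, -0.4]
opening: 1.0
grip_force: 0.0
[ 450. -200.  220.   10.] -> [-239.5  157.     0.5] 34.5 rows 6.9
[ 425.  -325.   200.    -5.5] -> [-46.5 118.5  20. ] 15.5 rows 3.1
```

```bash
python3 -m crank '[[-239.5,157,0,34.5,95],[-239.5,157,0,34.5,95],[-239.5,157,0,34.5,95],[-239.5,157,0,34.5,95],[-239.5,157,0,34.5,95],[-239.5,157,0,34.5,95],[-239.5,157,0,34.5,95],[-239.5,157,0,34.5,95]]' && python3 -m crank '[[-46.5,118.5,20,15.5,95],[-46.5,118.5,20,15.5,95],[-46.5,118.5,20,15.5,95],[-46.5,118.5,20,15.5,95],[-46.5,118.5,20,15.5,95],[-46.5,118.5,20,15.5,95]]'
python3 - <<'E'
from h import *
snap("wrist","w1.png")
c=load("w1.png");print(c["pose"].round(2).tolist())
E
```

```text
t: 2.48
eef_pos: [449.9, -204.4, 220.4]
tcp_rot: [3.141, 0.0, 0.179]
ft_force: [-0.5, 0.5, -0.8]
opening: 0.998
grip_force: 0.0
t: 2.98
eef_pos: [426.3, -323.9, 200.3]
tcp_rot: [-3.141, 0.001, -0.089]
ft_force: [-0.3, 1.0, 0.5]
opening: 1.002
grip_force: 0.0
[[-0.09, -0.96, -0.27, 503.43], [-1.0, 0.09, 0.02, -331.22], [0.0, 0.27, -0.96, 383.4], [0.0, 0.0, 0.0, 1.0]]
```

View pics/w1.png

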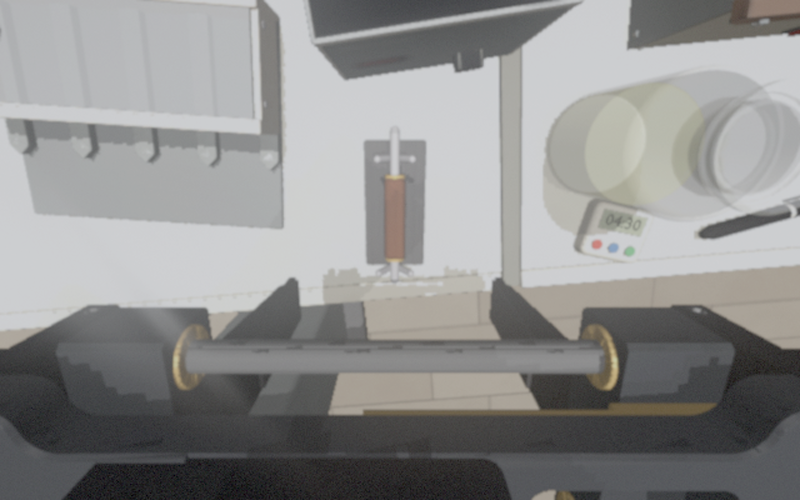

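```bash
python3 - <<'E'
from h import *
c=load("w1.png")
r=lambda p,z:ray(c,(p[0]/1.25,p[1]/1.25),z)
print("handle",r((395,178),82),r((394.5,261),82), "shaft tip",r((394.5,128),75))
print("stand",[r(p,6) for p in((364,141),(425,141),(423,264),(367,264))])
print("plate",r((35,213),6),r((283,227),6))
print("ribs tips z16",[r(p,16) for p in((27,151),(87,154),(148,158),(210,161),(270,165))])
print("lintel front top",r((0,107),64),r((261,131),64))
plan([(434,-325,120,-5.5),(434,-325,71,-5.5)])
E
```

```text
handle [ 473.7 -328.8   82. ] [ 403.4 -322.1   82. ] shaft tip [ 512.3 -331.8   75. ]
stand [array([ 504.8, -301. ,    6. ]), array([ 499.4, -360.8,    6. ]), array([ 372.1, -350.2,    6. ]), array([ 377.4, -290. ,    6. ])]
plate [463.5  46.9   6. ] [ 425.9 -206.8    6. ]
ribs tips z16 [array([524.3,  23.2,  16. ]), array([516.4, -33.6,  16. ]), array([507.5, -91.3,  16. ]), array([ 499.4, -150.6,   16. ]), array([ 490.4, -208. ,   16. ])]
lintel front top [557.3 -13.7  64. ] [ 520.  -221.7   64. ]
[ 434.  -325.   120.    -5.5] -> [ 7.5  1.  80.5] 0.5 rows 1.9
[ 434.  -325.    71.    -5.5] -> [ 0. -0. 49.] -0.0 rows 1.2
```

```bash
python3 -m crank '[[13,1,80,0,60],[13,1,80,0,60],[13,1,80,0,60],[13,1,129,0,60],[13,1,129,0,60],[13,1,129,0,60],[13,1,129,0,60],[13,1,129,0,0],[13,1,129,0,0]]' && python3 -m crank '[[0,0,0,0,0],[0,0,0,0,0],[0,0,0,0,0],[0,0,0,0,0]]'
```

```text
t: 3.78
eef_pos: [439.7, -327.4, 73.6]
tcp_rot: [3.14, -0.002, -0.09]
ft_force: [0.1, -0.5, 0.3]
opening: 0.546
grip_force: 0.0
t: 4.12
eef_pos: [439.1, -327.1, 71.8]
tcp_rot: [3.141, -0.0, -0.091]
ft_force: [-0.4, -0.5, -0.6]
opening: 0.264
grip_force: 0.0
```

```bash
python3 - <<'E'
from h import *
s=env.state();print(s["eef_pos"],s["tcp_rot"])
plan([(438,-325,180,-5.5),(445,-120,180,30),(490,180,180,70),(509,265,180,86.4)])
E
```

```text
[ 439.1 -327.1   71.8] [ 3.1 -0.  -0.1]
[ 438.  -325.   180.    -5.5] -> [  -1.5   -2.  -108. ] 0.5 rows 2.6
[ 445. -120.  180.   30.] -> [ -13.  -204.5   -0. ] -35.5 rows 5.0
[490. 180. 180.  70.] -> [ 188. -238.   -0.] -40.0 rows 7.3
[509.  265.  180.   86.4] -> [ 86.5 -11.5  -0. ] -16.5 rows 2.3
```

```bash
python3 -m crank '[[0,-1.5,1,0,0],[0,-1.5,1,0,0],[0,-1.5,1,0,0],[0,-1.5,1,0,0],[0,-1.5,1,0,0],[0,-1.5,1,0,0],[0,-1.5,1,0,0]]'
```

```text
t: 4.7
eef_pos: [439.2, -325.5, 70.5]
tcp_rot: [-3.141, -0.0, -0.091]
ft_force: [-1.2, 0.1, -0.3]
opening: 0.008
grip_force: 0.0
```

```bash
python3 - <<'E'
from h import *
snap("wrist","w2.png")
snap("scene","s2.png",(340,180,480,320),4)
E
cd pics; python3 -c "
import cv2,numpy as np
a=cv2.imread('w2.png');b=cv2.imread('s2.png');print(a.shape,b.shape)
a=cv2.resize(a,(400,250));b=cv2.resize(b,(400,400));o=np.zeros((400,800,3),np.uint8);o[:250,:400]=a;o[:,400:]=b;cv2.imwrite('m2.png',o)"
```

```text
(500, 800, 3) (560, 560, 3)
```

View pics/m2.png

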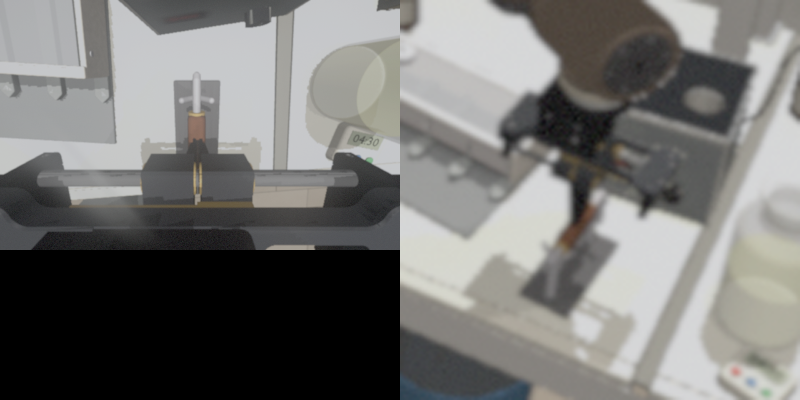

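```bash
python3 - <<'E'
from h import *
s=load("s2.png");w=load("w2.png");e=env.state()["eef_pos"];print(e)
P=[e,e-[0,0,19],[438.5,-325.5,71],[473,-329,71],[403,-322,71],[510,-332,15]]
print((proj(s,P)-[340,180])*4/560*400+[400,0]);print(proj(w,P)*.625)
print(env.state()["grip_force"],env.state()["opening"])
E
```

```text
[ 439.2 -325.5   70.5]
[[573.5 227.4]
 [571.8 239.1]
 [573.3 227.5]
 [588.  208.3]
 [557.9 248. ]
 [597.1 221.9]]
[[196.9 145.1]
 [196.9 138.8]
 [197.  145.9]
 [197.4 114.3]
 [196.8 175.5]
 [197.   75.1]]
0.0 0.008230676928840202
```

```bash
cd pics; python3 -c "
import cv2,numpy as np
a=cv2.imread('w2.png')[180:420,300:500];b=cv2.imread('s2.png')[230:380,170:320]
a=cv2.resize(a,(400,480),interpolation=2);b=cv2.resize(b,(400,400),interpolation=2);o=np.zeros((480,800,3),np.uint8);o[:,:400]=a;o[:400,400:]=b;cv2.imwrite('m3.png',o)
from cell import env;print(env.tips_ahead)" 2>&1; cd ..;python3 -c "from cell import env;print(env.tips_ahead)"
```

```text
19.0
19.0
```

View pics/m3.png

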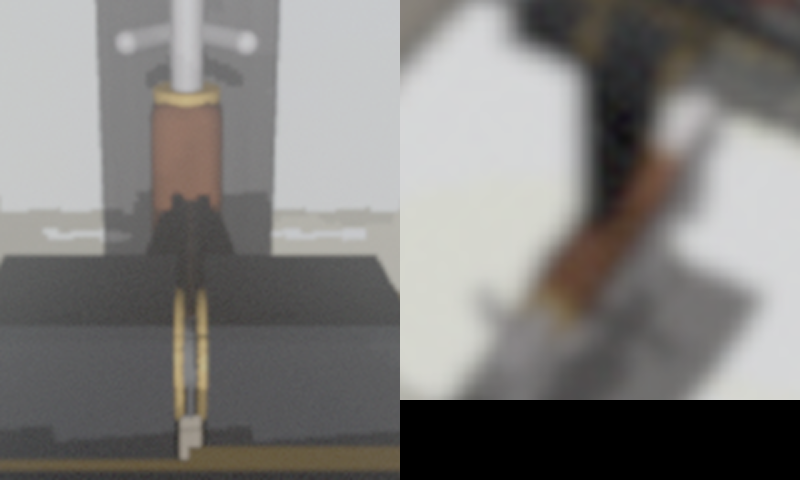

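```bash
python3 - <<'E'
from h import *
s=load("s2.png");w=load("w2.png")
for n,c,uv in(("scene",s,(401.2,258)),("wrist",w,(316,222))):
  for z in (50,60,70,80,90,100,110): print(n,z,ray(c,uv,z))
E
```

```text
scene 50 [ 464.7 -319.    50. ]
scene 60 [ 455.6 -321.6   60. ]
scene 70 [ 446.6 -324.1   70. ]
scene 80 [ 437.6 -326.7   80. ]
scene 90 [ 428.6 -329.2   90. ]
scene 100 [ 419.5 -331.8  100. ]
scene 110 [ 410.5 -334.3  110. ]
wrist 50 [ 438.6 -326.1   50. ]
wrist 60 [ 442.4 -326.4   60. ]
wrist 70 [ 446.2 -326.7   70. ]
wrist 80 [ 450. -327.   80.]
wrist 90 [ 453.8 -327.4   90. ]
wrist 100 [ 457.6 -327.7  100. ]
wrist 110 [ 461.5 -328.   110. ]
```

```bash
python3 - <<'E'
from h import *
c=load("w1.png");print(c["K"])
for h in(0,-19,0+20,40):
  P=[[426.3+a*np.cos(-.09)+b*np.sin(-.09),-323.9+a*np.sin(-.09)-b*np.cos(-.09),200.3+h] for a in(-10,10) for b in(-59.5,-47.5,47.5,59.5)]
  print(h,(proj(c,P)*1.25).round(0).tolist())
E
```

```text
[[295.5   0.  315.8]
 [  0.  295.5 195. ]
 [  0.    0.    1. ]]
0 [[284.0, 307.0], [306.0, 307.0], [482.0, 308.0], [504.0, 308.0], [281.0, 273.0], [304.0, 273.0], [484.0, 273.0], [507.0, 273.0]]
-19 [[293.0, 293.0], [314.0, 293.0], [474.0, 293.0], [495.0, 293.0], [291.0, 261.0], [311.0, 261.0], [476.0, 261.0], [497.0, 261.0]]
20 [[272.0, 325.0], [297.0, 325.0], [491.0, 325.0], [515.0, 325.0], [268.0, 287.0], [294.0, 287.0], [494.0, 287.0], [519.0, 287.0]]
40 [[258.0, 347.0], [285.0, 347.0], [502.0, 348.0], [530.0, 348.0], [253.0, 305.0], [281.0, 305.0], [506.0, 306.0], [534.0, 306.0]]
```

```bash
python3 -m crank '[[0,0,-30,0,60],[0,0,-30,0,60],[0,0,-30,0,60],[0,0,-30,0,60],[0,0,-30,0,60],[0,0,-30,0,60],[0,0,-30,0,60],[0,0,-30,0,60]]' && python3 -m crank '[[0,0,30,0,60],[0,0,30,0,60],[0,0,45,0,60],[0,0,58,0,60],[0,0,58,0,60]]' && python3 -m crank '[[0,0,0,0,0],[0,0,0,0,0],[0,0,0,0,0],[0,0,0,0,0],[0,0,0,0,0],[0,0,0,0,0],[0,0,0,0,0],[0,0,0,0,0]]'
```

```text
t: 5.47
eef_pos: [439.1, -325.4, 100.1]
tcp_rot: [-3.141, 0.001, -0.091]
ft_force: [0.7, 0.0, -0.1]
opening: 0.512
grip_force: 0.0
t: 5.88
eef_pos: [438.4, -324.8, 41.1]
tcp_rot: [-3.139, 0.003, -0.091]
ft_force: [0.3, 0.1, -0.6]
opening: 0.628
grip_force: 0.0
t: 6.55
eef_pos: [438.9, -324.6, 42.5]
tcp_rot: [-3.14, 0.001, -0.091]
ft_force: [-0.6, 5.3, 2.0]
opening: 0.187
grip_force: 30.0
```

```bash
python3 - <<'E'
from h import *
plan([(438,-325,180,-5.2),(445,-120,180,30),(490,180,180,70),(509,255,150,86.4)])
E
python3 -m crank '[[0,0,-60,0,0],[0,0,-60,0,0],[0,0,-137,0,0],[0,0,-137,0,0],[0,0,-137,0,0]]'
```

```text
[ 438.  -325.   180.    -5.2] -> [  -1.     0.5 -137.5] -0.0 rows 3.3
[ 445. -120.  180.   30.] -> [ -11.5 -205.    -0. ] -35.0 rows 4.9
[490. 180. 180.  70.] -> [ 188. -238.   -0.] -40.0 rows 7.3
[509.  255.  150.   86.4] -> [77. -8. 30.] -16.5 rows 2.3
t: 6.97
eef_pos: [441.0, -327.1, 185.8]
tcp_rot: [3.136, -0.007, -0.091]
ft_force: [0.3, -0.0, -0.8]
opening: 0.188
grip_force: 30.0
```

```bash
python3 -m crank '[[-11,-205,0,-35,0],[-11,-205,0,-35,0],[-11,-205,0,-35,0],[-11,-205,0,-35,0],[-11,-205,0,-35,0],[-11,-205,0,-35,0]]' && python3 -m crank '[[188,-238,0,-40,0],[188,-238,0,-40,0],[188,-238,0,-40,0],[188,-238,0,-40,0],[188,-238,0,-40,0],[188,-238,0,-40,0],[188,-238,0,-40,0],[188,-238,0,-40,0],[188,-238,0,-40,0]]' && python3 -m crank '[[77,-8,30,-16.5,0],[77,-8,30,-16.5,0],[77,-8,30,-16.5,0],[77,-8,30,-16.5,0],[77,-8,30,-16.5,0],[77,-8,30,-16.5,0]]'
python3 - <<'E'
from h import *
snap("wrist","w4.png");print(env.state()["eef_pos"],env.state()["tcp_rot"])
E
```

```text
t: 7.47
eef_pos: [445.8, -115.1, 179.2]
tcp_rot: [-3.14, 0.0, 0.531]
ft_force: [1.1, -1.1, -0.4]
opening: 0.189
grip_force: 30.0
t: 8.22
eef_pos: [491.6, 182.1, 178.9]
tcp_rot: [-3.141, -0.0, 1.221]
ft_force: [0.4, -0.2, -0.7]
opening: 0.188
grip_force: 30.0
t: 8.72
eef_pos: [510.8, 253.2, 149.8]
tcp_rot: [3.141, 0.0, 1.503]
ft_force: [-0.3, -0.4, -1.0]
opening: 0.188
grip_force: 30.0
[510.9 253.3 150. ] [ 3.1 -0.   1.5]
```

View pics/w4.png

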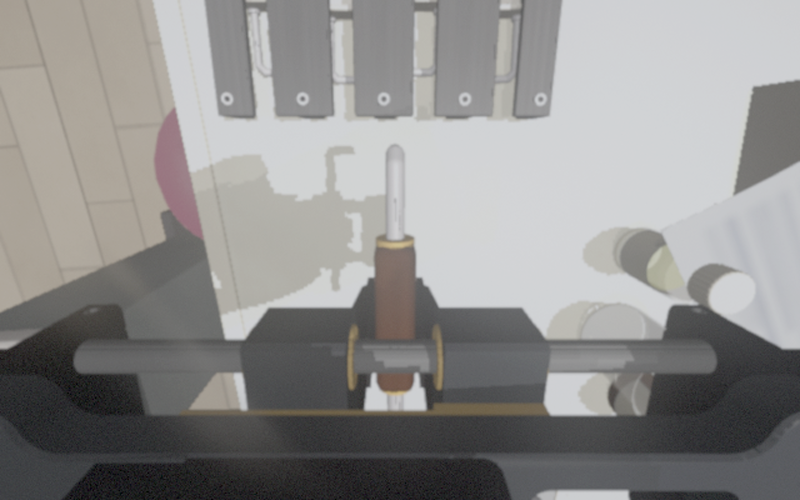

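```bash
cat >> h.py <<'E'
def fr(o,yaw):
    a=np.radians(yaw);ex=np.array([np.cos(a),np.sin(a)]);ey=np.array([-ex[1],ex[0]])
    return (lambda p:np.array([(np.asarray(p)[:2]-o)@ex,(np.asarray(p)[:2]-o)@ey])),(lambda x,y:np.asarray(o)+x*ex+y*ey)
E
python3 - <<'E'
from h import *
c=load("w4.png")
r=lambda p,z:ray(c,(p[0]/1.25,p[1]/1.25),z)
print(c["pose"][:3,3])
L=r((219,117),40);Rr=r((549,118),40);print(L,Rr,np.linalg.norm(L-Rr))
for a,b in((254,273),(332,355),(413,435),(495,515)): print("slit",(r((a,117),40)+r((b,117),40))/2, np.linalg.norm(r((a,117),40)-r((b,117),40)))
yaw=np.degrees(np.arctan2(*(Rr-L)[1::-1]))+90;print("yaw",yaw)
o=((L+Rr)/2)[:2];to,fo=fr(o,yaw)
for p in((263,76),(343,81),(424,74),(505,82)): print("loop end",to(r(p,9)))
print("strip side line yaw", [np.degrees(np.arctan2(*(r(a,40)-r(b,40))[1::-1])) for a,b in(((413,0),(413,117)),((355,0),(355,117)),((436,0),(435,117)),((563,0),(549,117)),((206,0),(219,117)))])
print("shaft elbow",r((395,148),178+4),"handle front",r((395,240),189))
E
```

```text
[516.9 329.1 333. ]
[386.3 354.2  40. ] [633.7 336.7  40. ] 248.0351727885363
slit [419.7 351.9  40. ] 14.275839331425379
slit [479.6 347.9  40. ] 17.28148501850917
slit [540.  343.8  40. ] 16.530314217499082
slit [600.7 339.7  40. ] 15.027739604041344
yaw 85.96954308017348
loop end [33.2 98.5]
loop end [29.6 34. ]
loop end [ 35.  -31.5]
loop end [ 29.2 -97.4]
strip side line yaw [np.float64(86.90507130015959), np.float64(84.45858382358794), np.float64(87.31615689985526), np.float64(85.4053408781999), np.float64(85.44097677793616)]
shaft elbow [516.8 325.8 182. ] handle front [514.4 290.1 189. ]
```

```bash
python3 - <<'E'
from h import *
c=env.read_camera("top")
for uv in((272,155),(293,157),(312,150),(163,165)): print(uv,ray(c,uv,100))
c=load("w4.png")
for uv,z in(((725,290),105),((685,270),110),((612,330),92),((640,390),115)): print(uv,ray(c,(uv[0]/1.25,uv[1]/1.25),z))
plan([(599,317.5,110,86),(599,317.5,31,86)])
E
```

```text
(272, 155) [717.9 205.  100. ]
(293, 157) [709.7 127.1 100. ]
(312, 150) [735.4  56.5 100. ]
(163, 165) [683.8 609.  100. ]
(725, 290) [729.6 218.1 105. ]
(685, 270) [696.9 236.3 110. ]
(612, 330) [665.3 185.6  92. ]
(640, 390) [674.7 151.5 115. ]
[599.  317.5 110.   86. ] -> [70.  83.5 40. ] 0.0 rows 2.8
[599.  317.5  31.   86. ] -> [-0.  0. 79.] 0.0 rows 1.9
```

```bash
python3 -m crank '[[70,83.5,20,0,0],[70,83.5,20,0,0],[70,83.5,20,0,0],[70,83.5,40,0,0],[70,83.5,40,0,0],[70,83.5,80,0,0],[70,83.5,100,0,0],[70,83.5,110,0,0],[70,83.5,119,0,0],[70,83.5,119,0,0]]'
```

```text
t: 9.65
eef_pos: [598.3, 318.5, 30.2]
tcp_rot: [-3.141, 0.0, 1.506]
ft_force: [-0.8, -0.4, -0.7]
opening: 0.186
grip_force: 30.0
```

```bash
python3 -m crank '[[-10,0,0,0,0],[-25,0,0,0,0],[-42,0,0,0,0],[-60,0,0,0,0],[-78,0,0,0,0],[-96,0,0,0,0],[-114,0,0,0,0],[-132,0,0,0,0],[-148,0,0,0,0],[-160,0,0,0,0]]' && python3 -m crank '[[-6,0,0,0,0],[-6,0,0,0,0],[3,0,0,0,0],[3,0,-40,0,0],[3,0,-80,0,0],[3,0,-80,0,0],[3,0,-80,0,0]]'
python3 - <<'E'
from h import *
snap("wrist","w5.png");print(env.state()["eef_pos"],env.state()["tcp_rot"])
plan([(538.5,321.9,110,86),(538.5,321.9,31,86)])
E
```

```text
t: 10.48
eef_pos: [588.2, 156.8, 31.6]
tcp_rot: [3.14, -0.0, 1.505]
ft_force: [0.3, 1.4, -1.1]
opening: 0.19
grip_force: 30.0
t: 11.07
eef_pos: [589.4, 164.0, 112.6]
tcp_rot: [3.137, -0.001, 1.508]
ft_force: [-0.4, 0.7, -1.7]
opening: 0.19
grip_force: 30.0
[588.4 163.6 111. ] [ 3.1 -0.   1.5]
[538.5 321.9 110.   86. ] -> [155. -60.   1.] 0.5 rows 4.0
[538.5 321.9  31.   86. ] -> [-0.  0. 79.] -0.0 rows 1.9
```

View pics/w5.png

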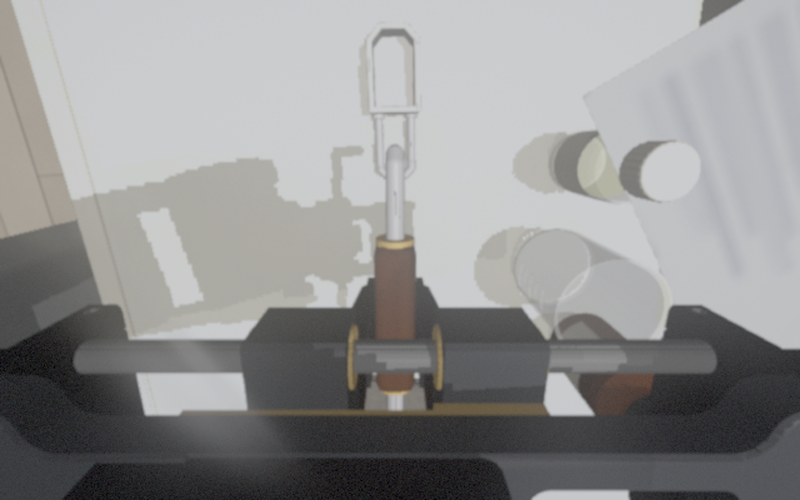

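```bash
python3 -m crank '[[155,-60,0,0.5,0],[155,-60,0,0.5,0],[155,-60,0,0.5,0],[155,-60,0,0.5,0],[155,-60,0,0.5,0],[155,-60,20,0.5,0],[155,-60,50,0.5,0],[155,-60,70,0.5,0],[155,-60,80,0.5,0],[155,-60,80,0.5,0]]' && python3 -m crank '[[-10,0,0,0,0],[-25,0,0,0,0],[-42,0,0,0,0],[-60,0,0,0,0],[-78,0,0,0,0],[-96,0,0,0,0],[-114,0,0,0,0],[-132,0,0,0,0],[-150,0,0,0,0],[-168,0,0,0,0]]' && python3 -m crank '[[-18,0,0,0,0],[-34,0,0,0,0],[-48,0,0,0,0],[-57,0,0,0,0],[-57,0,0,0,0],[-48,0,0,0,0],[-48,0,-40,0,0],[-48,0,-80,0,0],[-48,0,-80,0,0],[-48,0,-80,0,0]]'
python3 - <<'E'
from h import *
plan([(478.1,326,110,86),(478.1,326,31,86)])
E
```

```text
t: 11.95
eef_pos: [537.1, 320.7, 27.5]
tcp_rot: [-3.137, 0.002, 1.498]
ft_force: [-0.6, -0.3, -1.6]
opening: 0.19
grip_force: 30.0
t: 12.78
eef_pos: [526.3, 151.5, 31.8]
tcp_rot: [3.14, -0.001, 1.497]
ft_force: [0.3, 0.9, -1.4]
opening: 0.185
grip_force: 30.0
t: 13.62
eef_pos: [523.6, 106.8, 112.5]
tcp_rot: [3.137, -0.001, 1.499]
ft_force: [0.4, -0.2, -1.8]
opening: 0.186
grip_force: 30.0
[478.1 326.  110.   86. ] -> [215.5 -61.    2.5] -0.0 rows 5.4
[478.1 326.   31.   86. ] -> [-0. -0. 79.] -0.0 rows 1.9
```

```bash
python3 -m crank '[[215.5,-61,0,-0.2,0],[215.5,-61,0,-0.2,0],[215.5,-61,0,-0.2,0],[215.5,-61,0,-0.2,0],[215.5,-61,0,-0.2,0],[215.5,-61,0,-0.2,0],[215.5,-61,20,-0.2,0],[215.5,-61,50,-0.2,0],[215.5,-61,70,-0.2,0],[215.5,-61,80.5,-0.2,0]]' && python3 -m crank '[[0,0,0,0,0],[-20,0,0,0,0],[-42,0,0,0,0],[-60,0,0,0,0],[-78,0,0,0,0],[-96,0,0,0,0],[-114,0,0,0,0],[-132,0,0,0,0],[-148,0,0,0,0],[-160,0,0,0,0]]' && python3 -m crank '[[-6,0,0,0,0],[-6,0,0,0,0],[3,0,0,0,0],[3,0,-40,0,0],[3,0,-80,0,0],[3,0,-80,0,0],[3,0,-80,0,0]]'
python3 - <<'E'
from h import *
plan([(418.2,330,110,86),(418.2,330,31,86)])
E
```

```text
t: 14.45
eef_pos: [475.6, 325.0, 26.4]
tcp_rot: [-3.137, 0.003, 1.502]
ft_force: [-0.7, 0.0, -1.2]
opening: 0.186
grip_force: 30.0
t: 15.28
eef_pos: [466.9, 164.5, 30.8]
tcp_rot: [3.14, -0.0, 1.5]
ft_force: [0.3, 1.7, -0.9]
opening: 0.186
grip_force: 30.0
t: 15.87
eef_pos: [467.7, 169.9, 111.8]
tcp_rot: [3.137, -0.001, 1.502]
ft_force: [0.1, 0.0, -1.6]
opening: 0.191
grip_force: 30.0
[418.2 330.  110.   86. ] -> [156.5 -60.5   2. ] 0.0 rows 4.0
[418.2 330.   31.   86. ] -> [-0.  0. 79.] 0.0 rows 1.9
```

```bash
python3 -m crank '[[156.5,-60.5,0,0,0],[156.5,-60.5,0,0,0],[156.5,-60.5,0,0,0],[156.5,-60.5,0,0,0],[156.5,-60.5,0,0,0],[156.5,-60.5,20,0,0],[156.5,-60.5,50,0,0],[156.5,-60.5,70,0,0],[156.5,-60.5,80,0,0],[156.5,-60.5,80,0,0]]' && python3 -m crank '[[-10,0,0,0,0],[-25,0,0,0,0],[-42,0,0,0,0],[-60,0,0,0,0],[-78,0,0,0,0],[-96,0,0,0,0],[-114,0,0,0,0],[-132,0,0,0,0],[-150,0,0,0,0],[-168,0,0,0,0]]' && python3 -m crank '[[-18,0,0,0,0],[-34,0,0,0,0],[-48,0,0,0,0],[-57,0,0,0,0],[-57,0,0,0,0],[-48,0,0,0,0],[-48,0,-40,0,0],[-48,0,-80,0,0],[-48,0,-120,0,0],[-48,0,-150,0,0]]'
python3 - <<'E'
from h import *
c=snap("top","t6.png",(150,165,310,265),5)
plan([(430,-20,180,50),(440,-150,180,10),(438.9,-324.8,180,-5.2),(438.9,-324.8,42.5,-5.2)])
E
```

```text
t: 16.7
eef_pos: [415.9, 328.3, 27.4]
tcp_rot: [-3.138, 0.003, 1.501]
ft_force: [-1.4, -0.2, -0.4]
opening: 0.186
grip_force: 30.0
t: 17.53
eef_pos: [405.6, 159.4, 31.2]
tcp_rot: [3.14, -0.001, 1.5]
ft_force: [1.1, 1.7, -0.9]
opening: 0.193
grip_force: 30.0
t: 18.37
eef_pos: [402.3, 114.4, 183.2]
tcp_rot: [3.139, -0.0, 1.502]
ft_force: [0.7, 0.0, -0.8]
opening: 0.187
grip_force: 30.0
[430. -20. 180.  50.] -> [-132.5   35.     7. ] 36.0 rows 5.0
[ 440. -150.  180.   10.] -> [-93.5  91.    0. ] 40.0 rows 5.6
[ 438.9 -324.8  180.    -5.2] -> [-31.5 172.    0. ] 15.5 rows 4.2
[ 438.9 -324.8   42.5   -5.2] -> [  0.   -0.  137.5] -0.0 rows 3.3
```

View pics/t6.png

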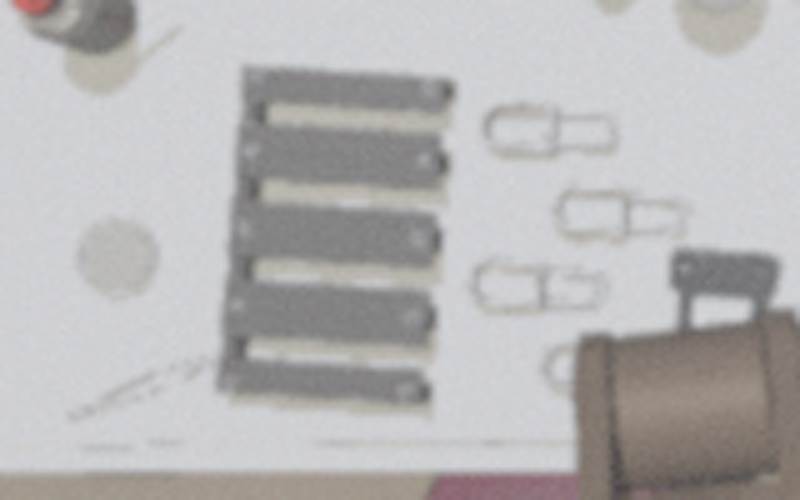

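```bash
python3 -m crank '[[-132.5,35,7,36,0],[-132.5,35,7,36,0],[-132.5,35,7,36,0],[-132.5,35,7,36,0],[-132.5,35,7,36,0],[-132.5,35,7,36,0]]' && python3 -m crank '[[-93.5,91,0,40,0],[-93.5,91,0,40,0],[-93.5,91,0,40,0],[-93.5,91,0,40,0],[-93.5,91,0,40,0],[-93.5,91,0,40,0],[-93.5,91,0,40,0]]' && python3 -m crank '[[-31.5,172,0,15.5,0],[-31.5,172,0,15.5,0],[-31.5,172,0,15.5,0],[-31.5,172,0,15.5,0],[-31.5,172,0,15.5,0],[-31.5,172,0,15.5,0],[-31.5,172,0,15.5,0]]'
python3 - <<'E'
from h import *
plan([(438.9,-324.8,100,-5.2),(438.9,-324.8,42.5,-5.2)])
E
```

```text
t: 18.92
eef_pos: [428.1, -21.4, 172.9]
tcp_rot: [-3.141, -0.0, 0.866]
ft_force: [-0.6, -0.3, -0.7]
opening: 0.189
grip_force: 30.0
t: 19.5
eef_pos: [437.8, -150.6, 172.9]
tcp_rot: [-3.141, 0.0, 0.176]
ft_force: [-0.4, 0.1, -0.9]
opening: 0.189
grip_force: 30.0
t: 20.08
eef_pos: [436.5, -325.3, 172.6]
tcp_rot: [-3.141, 0.001, -0.092]
ft_force: [0.9, 1.1, -1.5]
opening: 0.189
grip_force: 30.0
[ 438.9 -324.8  100.    -5.2] -> [ 2.5 -0.5 72.5] -0.0 rows 1.7
[ 438.9 -324.8   42.5   -5.2] -> [-0.  -0.  57.5] -0.0 rows 1.4
```

```bash
python3 -m crank '[[2.5,-0.5,40,0,0],[2.5,-0.5,72,0,0],[2.5,-0.5,95,0,0],[2.5,-0.5,110,0,0],[2.5,-0.5,120,0,0],[2.5,-0.5,126,0,0],[2.5,-0.5,129,0,0],[2.5,-0.5,129,0,0]]' && python3 -m crank '[[0,0,0,0,60],[0,0,0,0,60],[0,0,0,0,60],[0,0,0,0,60],[0,0,0,0,60],[0,0,0,0,60]]'
python3 - <<'E'
from h import *
plan([(438.9,-324.8,170,-5.2),(430,-100,200,40),(450,150,200,75),(505,180,170,86)])
E
```

```text
t: 20.75
eef_pos: [439.2, -325.2, 44.3]
tcp_rot: [-3.141, 0.0, -0.095]
ft_force: [0.3, 3.4, -0.5]
opening: 0.184
grip_force: 30.0
t: 21.25
eef_pos: [439.0, -326.3, 44.2]
tcp_rot: [3.141, -0.0, -0.096]
ft_force: [0.6, -0.3, -0.2]
opening: 0.551
grip_force: 0.0
[ 438.9 -324.8  170.    -5.2] -> [  -0.    -1.5 -126. ] -0.5 rows 3.0
[ 430. -100.  200.   40.] -> [ -28.5 -223.   -30. ] -45.0 rows 6.3
[450. 150. 200.  75.] -> [ 176. -179.    0.] -35.0 rows 6.0
[505. 180. 170.  86.] -> [43.  45.5 30. ] -11.0 rows 1.7
```

```bash
python3 -m crank '[[0,0,-126,0,60],[0,0,-126,0,60],[0,0,-126,0,60],[0,0,-126,0,60]]' && python3 -m crank '[[-28.5,-223,-30,-45,60],[-28.5,-223,-30,-45,60],[-28.5,-223,-30,-45,60],[-28.5,-223,-30,-45,60],[-28.5,-223,-30,-45,60],[-28.5,-223,-30,-45,60],[-28.5,-223,-30,-45,60],[-28.5,-223,-30,-45,60]]' && python3 -m crank '[[176,-179,0,-46,60],[176,-179,0,-46,60],[176,-179,0,-46,60],[176,-179,0,-46,60],[176,-179,0,-46,60],[176,-179,0,-46,60],[176,-179,0,-46,60],[220,-140,30,-46,60],[220,-140,30,-46,60],[220,-140,30,-46,60]]'
python3 - <<'E'
from h import *
snap("wrist","w7.png");print(env.state()["eef_pos"],env.state()["tcp_rot"])
E
```

```text
t: 21.58
eef_pos: [441.0, -328.0, 177.1]
tcp_rot: [3.135, -0.008, -0.096]
ft_force: [0.9, -0.9, 0.4]
opening: 0.629
grip_force: 0.0
t: 22.25
eef_pos: [432.0, -100.4, 200.4]
tcp_rot: [3.141, -0.001, 0.693]
ft_force: [0.9, -0.1, -0.4]
opening: 0.631
grip_force: 0.0
t: 23.08
eef_pos: [515.5, 145.9, 167.6]
tcp_rot: [-3.141, 0.0, 1.489]
ft_force: [-0.9, 0.1, 0.1]
opening: 0.63
grip_force: 0.0
[513.7 145.8 168.3] [-3.1  0.   1.5]
```

View pics/w7.png

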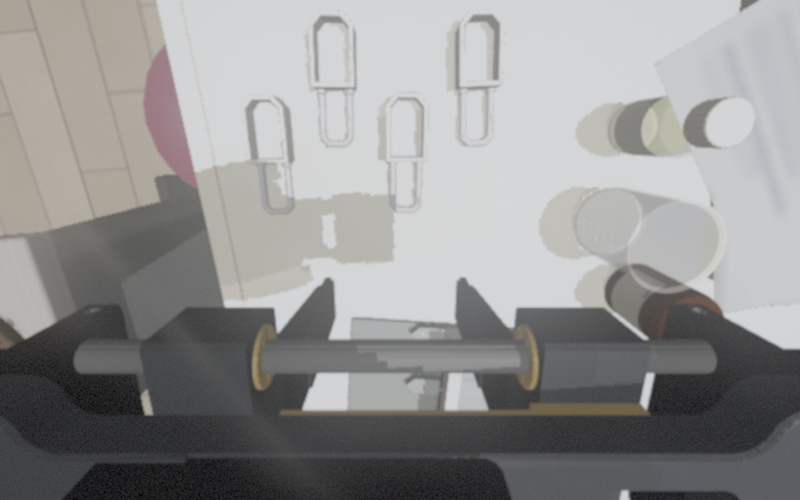

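```bash
python3 - <<'E'
from h import *
c=load("w7.png")
r=lambda p,z:ray(c,(p[0]/1.25,p[1]/1.25),z)
for n,a,b,l in((1,(266,95),(271,161),(278,214)),(2,(331,12),(334,88),(337,147)),(3,(405,93),(405,161),(406,213)),(4,(481,11),(479,86),(476,146))):
    A,B,L=r(a,24),r(b,24),r(l,9);m=(A+B)/2;d=(A-L)[:2]
    print(n,"ctr",m[:2],"len",np.linalg.norm(A-B),"yaw",np.degrees(np.arctan2(d[1],d[0])),"loop",L[:2],"ctr from loop",L[:2]+76*d/np.linalg.norm(d),np.linalg.norm(d))
E
```

```text
1 ctr [416.9 239. ] len 53.2580900366636 yaw 83.39702399119773 loop [407.6 163.3] ctr from loop [416.3 238.8] 102.85576108517112
2 ctr [478.3 293.7] len 55.10108484450437 yaw 84.26986112362844 loop [470.4 219.4] ctr from loop [478. 295.] 102.30525338378769
3 ctr [531.9 230.4] len 54.77052282528428 yaw 86.52446015445275 loop [527.6 154.5] ctr from loop [532.2 230.4] 103.35812160699663
4 ctr [596.1 285.2] len 54.27407870509188 yaw 88.36975051704248 loop [594.5 210.2] ctr from loop [596.6 286.1] 102.20847333954453
```

```bash
python3 - <<'E'
from h import *
plan([(532,229,60,86.5),(532,229,6,86.5)])
E
```

```text
[532.  229.   60.   86.5] -> [ 84.5  11.5 108.5] -1.0 rows 3.3
[532.  229.    6.   86.5] -> [-0. -0. 54.] -0.0 rows 1.3
```

```bash
python3 -m crank '[[84.5,11.5,60,-1,60],[84.5,11.5,60,-1,60],[84.5,11.5,100,-1,60],[84.5,11.5,130,-1,60],[84.5,11.5,150,-1,60],[84.5,11.5,162,-1,60],[84.5,11.5,162,-1,60],[84.5,11.5,162,-1,60]]' && python3 -m crank '[[0,0,3,0,60],[0,0,3,0,60]]' &&  python3 -m crank '[[0,0,3,0,60],[0,0,3,0,60]]' &&  python3 -m crank '[[0,0,3,0,60],[0,0,3,0,60]]'
```

```text
t: 23.8
eef_pos: [531.0, 229.5, 8.8]
tcp_rot: [3.141, -0.0, 1.509]
ft_force: [0.6, 0.1, 0.9]
opening: 0.631
grip_force: 0.0
t: 23.97
eef_pos: [531.5, 229.8, 6.5]
tcp_rot: [3.139, -0.001, 1.509]
ft_force: [-0.2, -0.5, -0.7]
opening: 0.632
grip_force: 0.0
t: 24.13
eef_pos: [531.0, 229.9, 2.6]
tcp_rot: [3.141, -0.0, 1.51]
ft_force: [1.0, -0.9, 0.0]
opening: 0.627
grip_force: 0.0
t: 24.3
eef_pos: [530.7, 229.9, -1.1]
tcp_rot: [3.142, -0.0, 1.51]
ft_force: [-0.2, -0.4, 0.4]
opening: 0.63
grip_force: 0.0
```

Reported z is clearly biased; keep probing carefully.

```bash
for i in 1; do python3 -m crank '[[0,0,2,0,60],[0,0,2,0,60]]' |grep -E "eef|ft"; python3 -m crank '[[0,0,2,0,60],[0,0,2,0,60]]'|grep -E "eef|ft"; python3 -m crank '[[0,0,2,0,60],[0,0,2,0,60]]'|grep -E "eef|ft"; python3 -m crank '[[0,0,1,0,60],[0,0,1,0,60]]'|grep -E "eef|ft"; done
```

```text
eef_pos: [530.6, 229.9, -3.3]
ft_force: [-0.2, -0.2, 0.0]
eef_pos: [530.6, 229.9, -5.3]
ft_force: [0.6, -0.3, -0.2]
eef_pos: [530.6, 229.9, -7.3]
ft_force: [-1.1, 0.0, -0.0]
eef_pos: [530.7, 229.9, -8.1]
ft_force: [-0.3, -0.2, 0.6]
```

```bash
for i in 1; do python3 -m crank '[[0,0,1.5,0,60],[0,0,1.5,0,60]]' |grep -E "eef|ft"; python3 -m crank '[[0,0,1.5,0,60],[0,0,1.5,0,60]]'|grep -E "eef|ft"; python3 -m crank '[[0,0,1.5,0,60],[0,0,1.5,0,60]]'|grep -E "eef|ft"; python3 -m crank '[[0,0,1,0,60],[0,0,1,0,60]]'|grep -E "eef|ft"; done
```

```text
eef_pos: [530.7, 229.9, -9.7]
ft_force: [-0.1, 0.0, -0.5]
eef_pos: [530.7, 229.9, -11.2]
ft_force: [0.4, -0.5, -0.1]
eef_pos: [530.6, 229.8, -12.7]
ft_force: [-0.5, -0.2, 0.2]
eef_pos: [530.7, 229.9, -12.8]
ft_force: [-3.0, -1.5, 8.4]
```

```bash
python3 -m crank '[[-1,0,-6,0,60],[-1,0,-6,0,60],[-1,0,-6,0,20],[-1,0,-6,0,20],[-1,0,-6,0,20],[-1,0,-6,0,20],[-1,0,-6,0,20],[-1,0,-6,0,20]]' && python3 -m crank '[[0,0,0,0,20],[0,0,-40,0,20],[0,0,-80,0,20],[0,0,-80,0,20],[0,0,-80,0,20]]'
python3 - <<'E'
from h import *
_,fo=fr(np.array([543.5,-95]),-8.4)
for b in(90,30,-30,-90): print(b,fo(-55,b), fo(-160,b))
x,y=fo(-55,-90);plan([(470,60,80,40),(x-5,y,80,-8.4)])
E
```

```text
t: 26.3
eef_pos: [530.7, 228.9, -7.6]
tcp_rot: [-3.142, -0.0, 1.51]
ft_force: [1.3, 0.1, -1.0]
opening: 0.375
grip_force: 30.0
t: 26.72
eef_pos: [531.4, 229.2, 74.2]
tcp_rot: [3.138, -0.001, 1.51]
ft_force: [-0.5, 0.4, -2.5]
opening: 0.379
grip_force: 30.0
90 [502.2   2.1] [398.4  17.4]
30 [493.5 -57.3] [389.6 -41.9]
-30 [ 484.7 -116.6] [ 380.8 -101.3]
-90 [ 475.9 -176. ] [ 372.1 -160.7]
[470.  60.  80.  40.] -> [-172.5  -51.    -6. ] 46.5 rows 6.5
[ 470.9 -176.    80.    -8.4] -> [-151.   181.5    0. ] 48.5 rows 6.8
```

```bash
python3 -m crank '[[-172.5,-51,-6,46.5,20],[-172.5,-51,-6,46.5,20],[-172.5,-51,-6,46.5,20],[-172.5,-51,-6,46.5,20],[-172.5,-51,-6,46.5,20],[-172.5,-51,-6,46.5,20],[-172.5,-51,-6,46.5,20],[-172.5,-51,-6,46.5,20]]' && python3 -m crank '[[-145,188,0,48.5,20],[-145,188,0,48.5,20],[-145,188,0,48.5,20],[-145,188,0,48.5,20],[-145,188,0,48.5,20],[-145,188,0,48.5,20],[-145,188,0,48.5,20],[-145,188,0,48.5,20],[-145,188,0,48.5,20]]'
python3 - <<'E'
from h import *
snap("wrist","w8.png");print(env.state()["eef_pos"],env.state()["tcp_rot"])
E
```

```text
t: 27.38
eef_pos: [468.5, 59.4, 77.4]
tcp_rot: [-3.14, 0.002, 0.694]
ft_force: [0.2, -0.0, -2.1]
opening: 0.375
grip_force: 30.0
t: 28.13
eef_pos: [478.4, -176.9, 77.6]
tcp_rot: [-3.141, 0.002, -0.144]
ft_force: [0.5, -0.3, -1.8]
opening: 0.377
grip_force: 30.0
[ 478.6 -176.5   77.8] [-3.1  0.  -0.1]
```

View pics/w8.png

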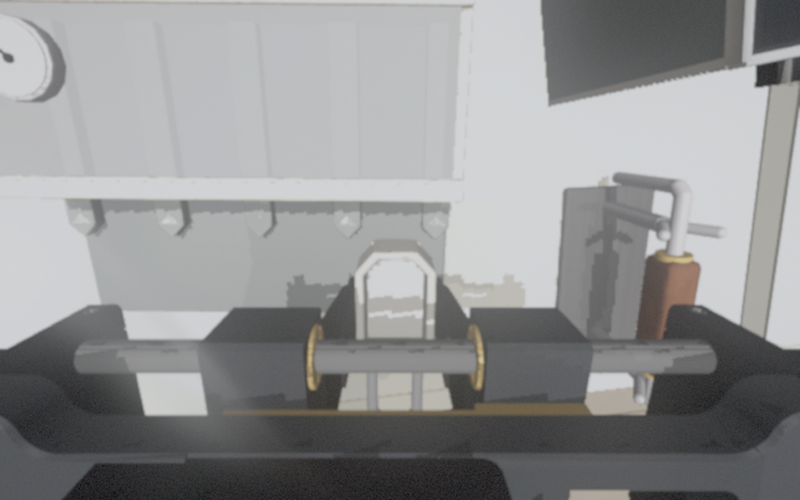

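```bash
python3 - <<'E'
from h import *
c=load("w8.png")
r=lambda p,z:ray(c,(p[0]/1.25,p[1]/1.25),z)
P=[r((x,y),14)[:2] for x,y in((85,232),(171,234),(260,234),(347,235),(435,235))]
print(P);d=P[0]-P[4];print(np.degrees(np.arctan2(-d[0],d[1])),np.linalg.norm(d))
_,f=fr(np.mean(P,axis=0),-8.4);print("origin",f(40,0))
print("lintel front bottom/top",r((0,199),64),r((463,202),64), r((95,311),6),r((443,252),6))
e=env.state()["eef_pos"];to,_=fr(f(40,0),-8.4);print("tcp in box",to(e))
E
```

```text
[array([524.8,  31.2]), array([515. , -26.9]), array([506.2, -87.6]), array([ 497. , -146.7]), array([ 488.3, -206.8])]
-8.718200154249521 240.78061422288152
origin [545.8 -93.2]
lintel front bottom/top [554.9  25.   64. ] [ 517.9 -220.    64. ] [463.9  53.6   6. ] [ 472.7 -211.7    6. ]
tcp in box [-54.4 -92.2]
```

```bash
python3 -m crank '[[0,-1.5,40,0,20],[0,-1.5,60,0,20],[0,-1.5,70,0,20],[0,-1.5,76,0,20],[0,-1.5,79,0,20],[0,-1.5,79,0,20],[0,-1.5,79,0,50],[0,-1.5,79,0,50],[0,-1.5,79,0,50],[0,-1.5,79,0,50]]' && python3 -m crank '[[0,0,0,0,50],[0,0,-45,0,50],[0,0,-45,0,50],[-93,0,-45,0,0],[-93,0,-45,0,0],[-93,0,-45,0,0],[-93,0,-45,0,0],[-93,0,-45,0,0],[-93,0,-45,0,0],[-93,0,-45,0,0]]'
python3 - <<'E'
from h import *
snap("wrist","w9.png");e=env.state()["eef_pos"];to,_=fr(np.array([543.5,-93.7]),-8.5);print(to(e),e)
E
```

```text
t: 29.02
eef_pos: [479.0, -175.2, 0.2]
tcp_rot: [-3.141, 0.0, -0.148]
ft_force: [0.5, 7.0, 1.7]
opening: 0.517
grip_force: 3.1
t: 29.85
eef_pos: [388.6, -162.7, 44.6]
tcp_rot: [3.141, -0.001, -0.148]
ft_force: [-1.0, -0.1, -0.0]
opening: 0.092
grip_force: 0.0
[-143.3  -91. ] [ 388.4 -162.5   44.5]
```

View pics/w9.png

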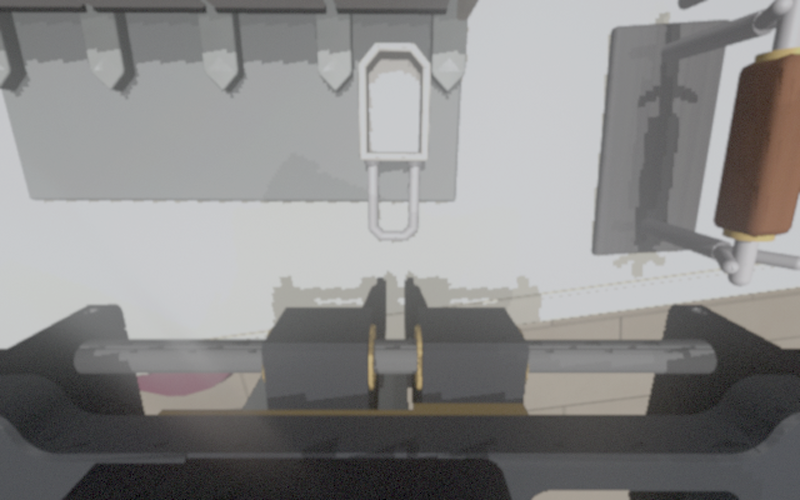

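```bash
python3 -m crank '[[0,0,30,0,0],[0,0,45,0,0],[0,0,49,0,0],[0,0,49,0,0],[12,0,49,0,0],[24,0,49,0,0],[36,0,49,0,0],[48,0,49,0,0],[60,0,49,0,0],[72,0,49,0,0]]' && python3 -m crank '[[12,0,0,0,0],[24,0,0,0,0],[34,0,0,0,0],[40,0,0,0,0],[44,0,0,0,0],[44,0,0,0,0]]' 
python3 - <<'E'
from h import *
snap("wrist","w10.png");e=env.state()["eef_pos"];to,_=fr(np.array([543.5,-93.7]),-8.5);print(to(e),e)
E
```

```text
t: 30.73
eef_pos: [459.2, -172.8, -3.5]
tcp_rot: [-3.142, -0.0, -0.148]
ft_force: [-1.7, 0.1, -0.3]
opening: 0.004
grip_force: 0.8
t: 31.23
eef_pos: [502.7, -179.4, -4.2]
tcp_rot: [3.141, -0.001, -0.148]
ft_force: [0.0, 0.4, -0.1]
opening: 0.002
grip_force: 0.0
[-28.2 -90.8] [ 502.2 -179.4   -4.3]
```

View pics/w10.png

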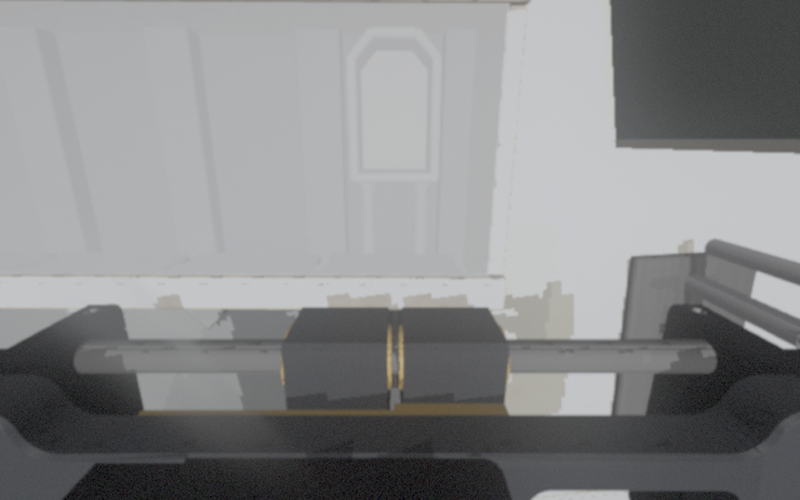

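```bash
python3 - <<'E'
from h import *
c=load("w10.png");to,_=fr(np.array([543.5,-93.7]),-8.5)
r=lambda p,z:to(ray(c,(p[0]/1.25,p[1]/1.25),z))
print(r((395,26),30),r((394,181),30), r((400,276),64), r((400,2),64))
E
```

```text
[ 89.  -91.2] [ 33.8 -90.9] [  6.1 -92.9] [ 85.9 -92.5]
```

```bash
python3 -m crank '[[-20,0,0,0,0],[-30,0,-20,0,60],[-30,0,-60,0,60],[-30,0,-100,0,60],[-30,0,-140,0,60],[-30,0,-172,0,60],[-30,0,-172,0,60]]'
python3 - <<'E'
from h import *
plan([(450,30,168,45),(513.7,145.8,168.3,85.3)])
E
```

```text
t: 31.87
eef_pos: [474.0, -175.8, 173.3]
tcp_rot: [3.139, -0.009, -0.148]
ft_force: [0.8, -0.8, 0.0]
opening: 0.371
grip_force: 0.0
[450.  30. 168.  45.] -> [ -54.  -200.     5.5] -53.5 rows 7.5
[513.7 145.8 168.3  85.3] -> [127.  -37.   -0.5] -40.5 rows 5.7
```

```bash
python3 -m crank '[[-54,-200,5.5,-53.5,60],[-54,-200,5.5,-53.5,60],[-54,-200,5.5,-53.5,60],[-54,-200,5.5,-53.5,60],[-54,-200,5.5,-53.5,60],[-54,-200,5.5,-53.5,60],[-54,-200,5.5,-53.5,60],[-54,-200,5.5,-53.5,60],[-54,-200,5.5,-53.5,60]]' && python3 -m crank '[[127,-37,0,-40.5,60],[127,-37,0,-40.5,60],[127,-37,0,-40.5,60],[127,-37,0,-40.5,60],[127,-37,0,-40.5,60],[127,-37,0,-40.5,60],[127,-37,0,-40.5,60],[127,-37,0,-40.5,60],[127,-37,0,-40.5,60]]'
cat > m.py <<'E'
from h import *
import sys
def edges(a): 
    a=cv2.GaussianBlur(cv2.cvtColor(a,cv2.COLOR_BGR2GRAY),(0,0),1.2).astype(np.float32)
    return cv2.magnitude(cv2.Sobel(a,cv2.CV_32F,1,0),cv2.Sobel(a,cv2.CV_32F,0,1))
def scan(f):
    """shift of each boat on the table against its measured place in w7, via rectified (bird's-eye, z=12) edge pictures"""
    def rect(img,c):
        X,Y=np.meshgrid(np.arange(380,640,1.),np.arange(140,340,1.));P=np.stack([X.ravel(),Y.ravel(),np.full(X.size,12.)],1)
        uv=(proj(c,P)*1.25).astype(np.float32).reshape(X.shape+(2,))
        return edges(cv2.remap(img,uv[...,0],uv[...,1],cv2.INTER_LINEAR))
    ref=rect(cv2.imread("pics/w7.png"),load("w7.png"));now=rect(cv2.imread("pics/"+f),load(f))
    for n,(x,y) in {1:(414,214),2:(476.5,269),3:(531,204),4:(596,261)}.items():
        x0,x1,y0,y1=int(x-380-26),int(x-380+26),max(0,int(y-140-58)),min(200,int(y-140+58))
        T=ref[y0:y1,max(0,x0):x1];S=40
        best=(-1,)
        for a in range(-40,41,4):
            M=cv2.getRotationMatrix2D((T.shape[1]/2,T.shape[0]/2),a,1);Tr=cv2.warpAffine(T,M,T.shape[::-1])
            W=cv2.copyMakeBorder(now,S,S,S,S,cv2.BORDER_CONSTANT)[y0:y1+2*S,max(0,x0):x1+2*S]
            m=cv2.matchTemplate(W,Tr,cv2.TM_CCOEFF_NORMED);_,v,_,p=cv2.minMaxLoc(m)
            if v>best[0]: best=(v,p[0]-S,p[1]-S,a)
        print(n,"score %.2f dx %d dy %d rot %d"%best)
snap("wrist",sys.argv[1]);print(env.state()["eef_pos"],env.state()["tcp_rot"]);scan(sys.argv[1])
E
python3 m.py w11.png
```

```text
t: 32.62
eef_pos: [448.0, 31.2, 161.7]
tcp_rot: [-3.141, 0.0, 0.789]
ft_force: [0.4, -0.4, -0.7]
opening: 0.63
grip_force: 0.0
t: 33.37
eef_pos: [512.0, 146.5, 161.9]
tcp_rot: [-3.141, -0.0, 1.488]
ft_force: [0.1, -0.6, -0.4]
opening: 0.631
grip_force: 0.0
[512.  146.5 162. ] [-3.1 -0.   1.5]
1 score 0.98 dx 0 dy 0 rot 0
2 score 0.99 dx 0 dy 0 rot 0
3 score 0.30 dx 34 dy 10 rot 4
4 score 0.99 dx 0 dy 0 rot 0
```

```bash
python3 - <<'E'
from h import *
_,fo=fr(np.array([543.5,-93.7]),-8.5)
plan([(596.1,279.6,60,88.4),(596.1,279.6,-6,88.4),(596.1,279.6,76,88.4),(480,50,76,40),(*fo(-60,-30),76,-8.5)])
for b in(90,30,-30): print(fo(-60,b))
E
```

```text
[596.1 279.6  60.   88.4] -> [139.5  73.  102. ] -3.0 rows 4.5
[596.1 279.6  -6.   88.4] -> [ 0. -0. 66.] -0.0 rows 1.6
[596.1 279.6  76.   88.4] -> [  0.  -0. -82.] -0.0 rows 2.0
[480.  50.  76.  40.] -> [-233.  -109.5   -0. ] 48.5 rows 6.8
[ 479.7 -114.5   76.    -8.5] -> [-105.5  126.5   -0. ] 48.5 rows 6.8
[497.5   4.2]
[488.6 -55.2]
[ 479.7 -114.5]
```

```bash
python3 -m crank '[[139.5,73,30,-3,60],[139.5,73,30,-3,60],[139.5,73,30,-3,60],[139.5,73,30,-3,60],[139.5,73,60,-3,60],[139.5,73,100,-3,60],[139.5,73,135,-3,60],[139.5,73,155,-3,60],[139.5,73,166,-3,60],[139.5,73,168,-3,60]]' && python3 -m crank '[[0,0,0,0,60],[0,0,0,0,20],[0,0,0,0,20],[0,0,0,0,20],[0,0,0,0,20],[0,0,0,0,20],[0,0,0,0,20],[0,0,-40,0,20],[0,0,-82,0,20],[0,0,-82,0,20]]' && python3 -m crank '[[-233,-109.5,0,48.5,20],[-233,-109.5,0,48.5,20],[-233,-109.5,0,48.5,20],[-233,-109.5,0,48.5,20],[-233,-109.5,0,48.5,20],[-233,-109.5,0,48.5,20],[-233,-109.5,0,48.5,20],[-233,-109.5,0,48.5,20],[-233,-109.5,0,48.5,20],[-233,-109.5,0,48.5,20]]' && python3 -m crank '[[-105.5,126.5,0,48.5,20],[-105.5,126.5,0,48.5,20],[-105.5,126.5,0,48.5,20],[-105.5,126.5,0,48.5,20],[-105.5,126.5,0,48.5,20],[-105.5,126.5,0,48.5,20],[-105.5,126.5,0,48.5,20],[-105.5,126.5,0,48.5,20],[-105.5,126.5,0,48.5,20],[-105.5,126.5,0,48.5,20]]'
python3 - <<'E'
from h import *
_,fo=fr(np.array([543.5,-93.7]),-8.5)
plan([(*fo(-60,-30),0.5,-8.5)])
E
```

```text
t: 34.25
eef_pos: [595.1, 279.7, -8.0]
tcp_rot: [-3.139, 0.001, 1.543]
ft_force: [-0.2, -0.3, 0.0]
opening: 0.63
grip_force: 0.0
t: 35.08
eef_pos: [598.7, 281.4, 83.2]
tcp_rot: [3.132, -0.004, 1.545]
ft_force: [1.4, 0.9, -1.1]
opening: 0.377
grip_force: 29.9
t: 35.92
eef_pos: [480.9, 50.8, 76.1]
tcp_rot: [3.141, -0.001, 0.702]
ft_force: [-0.6, 0.5, -2.7]
opening: 0.375
grip_force: 29.9
t: 36.75
eef_pos: [481.2, -113.9, 75.9]
tcp_rot: [-3.141, -0.0, -0.143]
ft_force: [1.1, 0.1, -2.7]
opening: 0.377
grip_force: 29.9
[ 479.7 -114.5    0.5   -8.5] -> [-1.5  1.  75.5] 0.5 rows 1.8
```

```bash
python3 -m crank '[[-1.5,1,40,0.5,20],[-1.5,1,60,0.5,20],[-1.5,1,70,0.5,20],[-1.5,1,75,0.5,20],[-1.5,1,76,0.5,20],[-1.5,1,76,0.5,20],[-1.5,1,76,0.5,48],[-1.5,1,76,0.5,48],[-1.5,1,76,0.5,48],[-1.5,1,76,0.5,48]]' && python3 -m crank '[[0,0,0,0,48],[0,0,-45,0,48],[0,0,-45,0,48],[-88,0,-45,0,0],[-88,0,-45,0,0],[-88,0,-45,0,0],[-88,0,-45,0,0],[-88,0,-45,0,0],[-88,0,-45,0,0],[-88,0,-45,0,0]]'
python3 - <<'E'
from h import *
snap("wrist","w12.png");e=env.state()["eef_pos"];to,_=fr(np.array([543.5,-93.7]),-8.5);print(to(e),e)
a=cv2.imread("pics/w9.png");b=cv2.imread("pics/w12.png")
from m_ import edges
E
python3 - <<'E'
import re
s=open('m.py').read().replace('snap("wrist",sys.argv[1]);print','#')
E
python3 - <<'E'
import sys;sys.path.insert(0,'.')
from h import *
# compare the boat+loop patch with w9's (same relative view, shifted): template boat in w9 at x 350-440,y 40-245 (800 px scale)
a=cv2.cvtColor(cv2.imread("pics/w9.png"),6);b=cv2.cvtColor(cv2.imread("pics/w12.png"),6)
T=a[110:248,350:440];m=cv2.matchTemplate(b[60:275],T,cv2.TM_CCOEFF_NORMED);_,v,_,p=cv2.minMaxLoc(m);print(v,"shift px",p[0]-350,p[1]+60-110)
E
```

```text
t: 37.58
eef_pos: [479.4, -115.4, 0.4]
tcp_rot: [3.141, -0.001, -0.157]
ft_force: [0.8, 0.5, 0.0]
opening: 0.5
grip_force: 0.0
t: 38.42
eef_pos: [393.5, -102.0, 45.0]
tcp_rot: [3.141, -0.001, -0.157]
ft_force: [-0.1, 0.1, -0.0]
opening: 0.073
grip_force: 0.0
[-147.4  -30.3] [ 393.2 -101.8   44.9]
0.8841965794563293 shift px 1 1Traceback (most recent call last):
  File "<stdin>", line 4, in <module>
ModuleNotFoundError: No module named 'm_'
```

```bash
python3 -m crank '[[0,0,30,0,0],[0,0,45,0,0],[0,0,49,0,0],[0,0,49,0,0],[12,0,49,0,0],[24,0,49,0,0],[36,0,49,0,0],[48,0,49,0,0],[60,0,49,0,0],[72,0,49,0,0]]' && python3 -m crank '[[12,0,0,0,0],[24,0,0,0,0],[34,0,0,0,0],[40,0,0,0,0],[44,0,0,0,0],[47.5,0,0,0,0],[47.5,0,0,0,0]]' 
cat > b.py <<'E'
from h import *
import sys
# after a push: compare boat-in-bay picture with w10 (accepted: 61.4 mm home at TCP x=-28.2)
f=sys.argv[1];snap("wrist",f);e=env.state()["eef_pos"];to,_=fr(np.array([543.5,-93.7]),-8.5);print("tcp box",to(e),e)
a=cv2.cvtColor(cv2.imread("pics/w10.png"),6);b=cv2.cvtColor(cv2.imread("pics/"+f),6)
T=a[15:190,340:447];m=cv2.matchTemplate(b[:260,300:490],T,cv2.TM_CCOEFF_NORMED);_,v,_,p=cv2.minMaxLoc(m)
q=np.array([p[0]+300-340,p[1]-15]);print("score",v,"shift",q)
r=lambda y:to(ray(load(f),((395+q[0])/1.25,(y+q[1])/1.25),30));print("nose,tail",r(26),r(181),"origin",(r(26)+r(181))/2)
E
python3 b.py w13.png
```

```text
t: 39.3
eef_pos: [463.9, -112.8, -3.0]
tcp_rot: [-3.141, 0.0, -0.157]
ft_force: [-1.4, -0.2, -1.6]
opening: 0.006
grip_force: 0.8
t: 39.88
eef_pos: [510.8, -120.4, -3.8]
tcp_rot: [3.142, -0.001, -0.157]
ft_force: [0.6, 0.8, 0.2]
opening: 0.004
grip_force: 0.0
tcp box [-28.7 -31.2] [ 510.5 -120.3   -3.9]
score 0.9702445864677429 shift [0 1]
nose,tail [ 88.1 -32.6] [ 32.6 -32.2] origin [ 60.3 -32.4]
```

Boat 2 is home too. Next: back to the view pose.

```bash
python3 -m crank '[[-20,0,0,0,0],[-30,0,-20,0,60],[-30,0,-60,0,60],[-30,0,-100,0,60],[-30,0,-140,0,60],[-30,0,-172,0,60],[-30,0,-172,0,60]]'
python3 - <<'E'
from h import *
plan([(450,50,166,45),(513,146,166,85.3)])
E
```

```text
t: 40.52
eef_pos: [482.6, -116.3, 173.8]
tcp_rot: [3.14, -0.009, -0.157]
ft_force: [0.5, 0.1, -1.4]
opening: 0.369
grip_force: 0.0
[450.  50. 166.  45.] -> [ -58. -159.    8.] -54.0 rows 7.5
[513.  146.  166.   85.3] -> [112.5 -23.5  -0. ] -40.5 rows 5.7
```

```bash
python3 -m crank '[[-58,-159,8,-54,60],[-58,-159,8,-54,60],[-58,-159,8,-54,60],[-58,-159,8,-54,60],[-58,-159,8,-54,60],[-58,-159,8,-54,60],[-58,-159,8,-54,60],[-58,-159,8,-54,60],[-58,-159,8,-54,60]]' && python3 -m crank '[[112.5,-23.5,0,-40.5,60],[112.5,-23.5,0,-40.5,60],[112.5,-23.5,0,-40.5,60],[112.5,-23.5,0,-40.5,60],[112.5,-23.5,0,-40.5,60],[112.5,-23.5,0,-40.5,60],[112.5,-23.5,0,-40.5,60],[112.5,-23.5,0,-40.5,60],[112.5,-23.5,0,-40.5,60]]'
python3 m.py w14.png; python3 - <<'E'
from h import *
_,fo=fr(np.array([543.5,-93.7]),-8.5)
plan([(477.6,288.5,60,84.5),(477.6,288.5,-6,84.5),(477.6,288.5,76,84.5),(480,90,76,40),(*fo(-60,30),76,-8.5),(*fo(-60,30),0,-8.5)])
E
```

```text
t: 41.27
eef_pos: [447.9, 50.7, 159.6]
tcp_rot: [-3.141, 0.0, 0.789]
ft_force: [0.2, -0.1, 0.5]
opening: 0.63
grip_force: 0.0
t: 42.02
eef_pos: [511.1, 146.5, 159.9]
tcp_rot: [-3.142, -0.0, 1.488]
ft_force: [-0.8, 0.2, 0.5]
opening: 0.63
grip_force: 0.0
[511.1 146.5 160. ] [ 3.1 -0.   1.5]
1 score 0.98 dx 0 dy 0 rot 0
2 score 0.99 dx 0 dy 0 rot 0
3 score 0.27 dx 6 dy -26 rot 20
4 score 0.30 dx 40 dy -16 rot -32
[477.6 288.5  60.   84.5] -> [138.5 -45.  100. ] 1.0 rows 4.2
[477.6 288.5  -6.   84.5] -> [ 0. -0. 66.] -0.0 rows 1.6
[477.6 288.5  76.   84.5] -> [  0.  -0. -82.] -0.0 rows 2.0
[480.  90.  76.  40.] -> [-197.   22.   -0.] 44.5 rows 6.2
[488.6 -55.2  76.   -8.5] -> [-86.5 117.   -0. ] 48.5 rows 6.8
[488.6 -55.2   0.   -8.5] -> [ 0.5 -0.  76. ] -0.0 rows 1.8
```

```bash
python3 -m crank '[[138.5,-45,30,1,60],[138.5,-45,30,1,60],[138.5,-45,30,1,60],[138.5,-45,30,1,60],[138.5,-45,60,1,60],[138.5,-45,100,1,60],[138.5,-45,135,1,60],[138.5,-45,155,1,60],[138.5,-45,164,1,60],[138.5,-45,166,1,60]]' && python3 -m crank '[[0,0,0,0,60],[0,0,0,0,20],[0,0,0,0,20],[0,0,0,0,20],[0,0,0,0,20],[0,0,0,0,20],[0,0,0,0,20],[0,0,-40,0,20],[0,0,-82,0,20],[0,0,-82,0,20]]' && python3 -m crank '[[-197,22,0,44.5,20],[-197,22,0,44.5,20],[-197,22,0,44.5,20],[-197,22,0,44.5,20],[-197,22,0,44.5,20],[-197,22,0,44.5,20],[-197,22,0,44.5,20],[-197,22,0,44.5,20],[-197,22,0,44.5,20]]' && python3 -m crank '[[-86.5,117,0,48.5,20],[-86.5,117,0,48.5,20],[-86.5,117,0,48.5,20],[-86.5,117,0,48.5,20],[-86.5,117,0,48.5,20],[-86.5,117,0,48.5,20],[-86.5,117,0,48.5,20],[-86.5,117,0,48.5,20],[-86.5,117,0,48.5,20],[-86.5,117,0,48.5,20]]'
python3 - <<'E'
from h import *
_,fo=fr(np.array([543.5,-93.7]),-8.5)
plan([(*fo(-60,30),0,-8.5)])
E
```

```text
t: 42.9
eef_pos: [476.6, 287.9, -7.4]
tcp_rot: [-3.139, 0.001, 1.473]
ft_force: [0.6, -0.3, 0.2]
opening: 0.633
grip_force: 0.0
t: 43.73
eef_pos: [479.6, 289.6, 82.2]
tcp_rot: [3.134, -0.005, 1.475]
ft_force: [0.7, 0.7, -1.3]
opening: 0.377
grip_force: 30.0
t: 44.48
eef_pos: [480.1, 90.1, 75.9]
tcp_rot: [-3.142, -0.0, 0.7]
ft_force: [-0.2, -1.0, -2.4]
opening: 0.377
grip_force: 30.0
t: 45.32
eef_pos: [489.1, -54.7, 76.0]
tcp_rot: [-3.142, 0.0, -0.144]
ft_force: [-0.0, 0.7, -1.0]
opening: 0.382
grip_force: 30.0
[488.6 -55.2   0.   -8.5] -> [-0.5  0.5 76. ] 0.5 rows 1.8
```

```bash
python3 -m crank '[[-0.5,0.5,40,0.5,20],[-0.5,0.5,60,0.5,20],[-0.5,0.5,70,0.5,20],[-0.5,0.5,75,0.5,20],[-0.5,0.5,76,0.5,20],[-0.5,0.5,76,0.5,20],[-0.5,0.5,76,0.5,48],[-0.5,0.5,76,0.5,48],[-0.5,0.5,76,0.5,48],[-0.5,0.5,76,0.5,48]]' && python3 -m crank '[[0,0,0,0,48],[0,0,-45,0,48],[0,0,-45,0,48],[-88,0,-45,0,0],[-88,0,-45,0,0],[-88,0,-45,0,0],[-88,0,-45,0,0],[-88,0,-45,0,0],[-88,0,-45,0,0],[-88,0,-45,0,0]]'
cat > l.py <<'E'
from h import *
import sys
f=sys.argv[1];snap("wrist",f);e=env.state()["eef_pos"];to,_=fr(np.array([543.5,-93.7]),-8.5);print("tcp box",to(e),e)
a=cv2.cvtColor(cv2.imread("pics/w9.png"),6);b=cv2.cvtColor(cv2.imread("pics/"+f),6)
T=a[110:248,350:440];_,v,_,p=cv2.minMaxLoc(cv2.matchTemplate(b[60:275],T,cv2.TM_CCOEFF_NORMED));print(v,"shift px vs w9",p[0]-350,p[1]+60-110)
E
python3 l.py w15.png
```

```text
t: 46.15
eef_pos: [488.8, -55.6, 0.4]
tcp_rot: [-3.142, -0.001, -0.157]
ft_force: [-0.4, -0.1, -0.4]
opening: 0.501
grip_force: 0.0
t: 46.98
eef_pos: [402.9, -42.1, 45.0]
tcp_rot: [3.142, -0.001, -0.157]
ft_force: [-0.4, 0.1, -0.1]
opening: 0.067
grip_force: 0.0
tcp box [-147.    30.3] [402.6 -42.   44.9]
0.9054737091064453 shift px vs w9 1 -1
```

```bash
python3 -m crank '[[0,0,30,0,0],[0,0,45,0,0],[0,0,49,0,0],[0,0,49,0,0],[12,0,49,0,0],[24,0,49,0,0],[36,0,49,0,0],[48,0,49,0,0],[60,0,49,0,0],[72,0,49,0,0]]' && python3 -m crank '[[12,0,0,0,0],[24,0,0,0,0],[34,0,0,0,0],[40,0,0,0,0],[44,0,0,0,0],[47.5,0,0,0,0],[47.5,0,0,0,0]]' && python3 b.py w16.png && python3 -m crank '[[-20,0,0,0,0],[-30,0,-20,0,60],[-30,0,-60,0,60],[-30,0,-100,0,60],[-30,0,-140,0,60],[-30,0,-166,0,60],[-30,0,-166,0,60]]'
python3 - <<'E'
from h import *
plan([(455,70,166,45),(513,146,166,85.3)])
E
```

```text
t: 47.87
eef_pos: [473.4, -53.1, -3.0]
tcp_rot: [-3.142, -0.0, -0.157]
ft_force: [-1.5, 0.2, -1.0]
opening: -0.0
grip_force: 0.6
t: 48.45
eef_pos: [520.1, -60.5, -3.8]
tcp_rot: [-3.142, -0.001, -0.157]
ft_force: [0.2, -0.1, -0.2]
opening: 0.005
grip_force: 0.0
tcp box [-28.3  29.4] [519.8 -60.5  -3.9]
score 0.972069501876831 shift [1 1]
nose,tail [88.5 27.6] [33. 28.] origin [60.8 27.8]
t: 49.08
eef_pos: [491.8, -56.1, 167.1]
tcp_rot: [3.141, -0.009, -0.157]
ft_force: [0.2, -0.7, -0.1]
opening: 0.37
grip_force: 0.0
[455.  70. 166.  45.] -> [ -56. -119.    1.] -54.0 rows 7.5
[513.  146.  166.   85.3] -> [ 94.5 -12.5   0. ] -40.5 rows 5.7
```

```bash
python3 -m crank '[[-56,-119,1,-54,60],[-56,-119,1,-54,60],[-56,-119,1,-54,60],[-56,-119,1,-54,60],[-56,-119,1,-54,60],[-56,-119,1,-54,60],[-56,-119,1,-54,60],[-56,-119,1,-54,60],[-56,-119,1,-54,60]]' && python3 -m crank '[[94.5,-12.5,0,-40.5,60],[94.5,-12.5,0,-40.5,60],[94.5,-12.5,0,-40.5,60],[94.5,-12.5,0,-40.5,60],[94.5,-12.5,0,-40.5,60],[94.5,-12.5,0,-40.5,60],[94.5,-12.5,0,-40.5,60],[94.5,-12.5,0,-40.5,60],[94.5,-12.5,0,-40.5,60]]'
python3 m.py w17.png; python3 - <<'E'
from h import *
_,fo=fr(np.array([543.5,-93.7]),-8.5)
plan([(416,233,60,83.4),(416,233,-6,83.4),(416,233,76,83.4),(480,110,76,40),(*fo(-60,90),76,-8.5),(*fo(-60,90),0,-8.5)])
E
```

```text
t: 49.83
eef_pos: [452.8, 70.6, 160.4]
tcp_rot: [-3.141, 0.0, 0.789]
ft_force: [-0.7, -0.3, 0.2]
opening: 0.63
grip_force: 0.0
t: 50.58
eef_pos: [511.2, 146.1, 160.8]
tcp_rot: [-3.141, -0.0, 1.488]
ft_force: [-0.1, -0.6, 0.9]
opening: 0.63
grip_force: 0.0
[511.2 146.1 160.9] [-3.1 -0.   1.5]
1 score 0.97 dx 0 dy 0 rot 0
2 score 0.29 dx 35 dy -24 rot 12
3 score 0.26 dx 6 dy -25 rot 20
4 score 0.32 dx 39 dy -26 rot -32
[416.  233.   60.   83.4] -> [  79. -102.  101.] 2.0 rows 3.9
[416.  233.   -6.   83.4] -> [-0. -0. 66.] -0.0 rows 1.6
[416.  233.   76.   83.4] -> [ -0.  -0. -82.] -0.0 rows 2.0
[480. 110.  76.  40.] -> [-115.   78.   -0.] 43.5 rows 6.1
[497.5   4.2  76.   -8.5] -> [-54.5  92.5  -0. ] 48.5 rows 6.8
[497.5   4.2   0.   -8.5] -> [-0.  -0.5 76. ] -0.0 rows 1.8
```

```bash
python3 -m crank '[[79,-102,30,2,60],[79,-102,30,2,60],[79,-102,30,2,60],[79,-102,30,2,60],[79,-102,60,2,60],[79,-102,100,2,60],[79,-102,135,2,60],[79,-102,155,2,60],[79,-102,165,2,60],[79,-102,167,2,60]]' && python3 -m crank '[[0,0,0,0,60],[0,0,0,0,20],[0,0,0,0,20],[0,0,0,0,20],[0,0,0,0,20],[0,0,0,0,20],[0,0,0,0,20],[0,0,-40,0,20],[0,0,-82,0,20],[0,0,-82,0,20]]' && python3 -m crank '[[-115,78,0,43.5,20],[-115,78,0,43.5,20],[-115,78,0,43.5,20],[-115,78,0,43.5,20],[-115,78,0,43.5,20],[-115,78,0,43.5,20],[-115,78,0,43.5,20],[-115,78,0,43.5,20]]' && python3 -m crank '[[-54.5,92.5,0,48.5,20],[-54.5,92.5,0,48.5,20],[-54.5,92.5,0,48.5,20],[-54.5,92.5,0,48.5,20],[-54.5,92.5,0,48.5,20],[-54.5,92.5,0,48.5,20],[-54.5,92.5,0,48.5,20],[-54.5,92.5,0,48.5,20],[-54.5,92.5,0,48.5,20],[-54.5,92.5,0,48.5,20]]'
python3 - <<'E'
from h import *
_,fo=fr(np.array([543.5,-93.7]),-8.5)
plan([(*fo(-60,90),0,-8.5)])
E
```

```text
t: 51.47
eef_pos: [415.5, 232.6, -7.4]
tcp_rot: [-3.139, 0.001, 1.456]
ft_force: [-0.6, -0.4, -0.1]
opening: 0.631
grip_force: 0.0
t: 52.3
eef_pos: [418.1, 234.0, 81.5]
tcp_rot: [3.134, -0.004, 1.458]
ft_force: [1.1, 0.4, -1.3]
opening: 0.379
grip_force: 29.9
t: 52.97
eef_pos: [480.2, 109.8, 75.9]
tcp_rot: [3.142, -0.0, 0.701]
ft_force: [0.1, 0.6, -1.9]
opening: 0.376
grip_force: 29.9
t: 53.8
eef_pos: [498.0, 4.2, 76.0]
tcp_rot: [-3.142, -0.0, -0.143]
ft_force: [0.5, -0.0, -1.1]
opening: 0.377
grip_force: 29.9
[497.5   4.2   0.   -8.5] -> [-0.5  0.  76. ] 0.5 rows 1.8
```

```bash
python3 -m crank '[[-0.5,0,40,0.5,20],[-0.5,0,60,0.5,20],[-0.5,0,70,0.5,20],[-0.5,0,75,0.5,20],[-0.5,0,76,0.5,20],[-0.5,0,76,0.5,20],[-0.5,0,76,0.5,48],[-0.5,0,76,0.5,48],[-0.5,0,76,0.5,48],[-0.5,0,76,0.5,48]]' && python3 -m crank '[[0,0,0,0,48],[0,0,-45,0,48],[0,0,-45,0,48],[-88,0,-45,0,0],[-88,0,-45,0,0],[-88,0,-45,0,0],[-88,0,-45,0,0],[-88,0,-45,0,0],[-88,0,-45,0,0],[-88,0,-45,0,0]]'
python3 l.py w18.png
```

```text
t: 54.63
eef_pos: [497.7, 4.0, 0.4]
tcp_rot: [-3.141, -0.001, -0.157]
ft_force: [-0.3, 0.2, -0.5]
opening: 0.501
grip_force: 0.0
t: 55.47
eef_pos: [412.0, 17.6, 45.0]
tcp_rot: [-3.141, -0.001, -0.157]
ft_force: [0.0, 0.7, 0.4]
opening: 0.07
grip_force: 0.0
tcp box [-146.9   90.6] [411.6  17.6  44.9]
0.8330357074737549 shift px vs w9 1 4
```

```bash
python3 -m crank '[[-5,0,0,0,0],[-5,0,30,0,0],[-5,0,45,0,0],[-5,0,49,0,0],[7,0,49,0,0],[19,0,49,0,0],[31,0,49,0,0],[43,0,49,0,0],[55,0,49,0,0],[67,0,49,0,0]]' && python3 -m crank '[[12,0,0,0,0],[24,0,0,0,0],[36,0,0,0,0],[44,0,0,0,0],[49,0,0,0,0],[52.5,0,0,0,0],[52.5,0,0,0,0]]' && python3 b.py w19.png && python3 -m crank '[[-20,0,0,0,0],[-30,0,-20,0,60],[-30,0,-60,0,60],[-30,0,-100,0,60],[-30,0,-140,0,60],[-30,0,-166,0,60],[-30,0,-166,0,60]]'
python3 - <<'E'
from h import *
plan([(425,-325,200,-5.1)])
E
```

```text
t: 56.35
eef_pos: [476.8, 7.3, -3.6]
tcp_rot: [-3.142, 0.001, -0.157]
ft_force: [-1.7, -0.1, -0.2]
opening: 0.006
grip_force: 0.7
t: 56.93
eef_pos: [529.0, -0.9, -3.8]
tcp_rot: [-3.141, -0.001, -0.157]
ft_force: [-0.4, 0.1, -0.6]
opening: -0.002
grip_force: 0.0
tcp box [-28.4  89.6] [528.7  -0.9  -3.9]
score 0.36960121989250183 shift [ 35 -15]
nose,tail [93.4 75.7] [39.2 74.7] origin [66.3 75.2]
t: 57.57
eef_pos: [500.7, 3.7, 167.1]
tcp_rot: [-3.141, -0.009, -0.157]
ft_force: [0.8, 0.9, -0.2]
opening: 0.369
grip_force: 0.0
[ 425.  -325.   200.    -5.1] -> [-23.5 336.5 -33. ] -4.0 rows 8.1
```

```bash
python3 - <<'E'
from h import *
_,fo=fr(np.array([543.5,-93.7]),-8.5)
plan([(*fo(-120,0),130,-9)])
E
```

```text
[424.8 -76.  130.   -9. ] -> [-62.5  90.5  37. ] 0.0 rows 2.8
```

```bash
python3 -m crank '[[-62.5,90.5,37,0,60],[-62.5,90.5,37,0,60],[-62.5,90.5,37,0,60],[-62.5,90.5,37,0,60],[-62.5,90.5,37,0,60],[-62.5,90.5,37,0,60],[-62.5,90.5,37,0,60]]'
python3 - <<'E'
from h import *
c=snap("wrist","w20.png");img=cv2.imread("pics/w20.png");c=load("w20.png")
_,fo=fr(np.array([543.5,-93.7]),-8.6)
R={}
for b in(90,30,-30,-90):
    X,Y=np.meshgrid(np.arange(-45,0,.5),np.arange(-24,24,.5))
    W=np.array([fo(x,b+y) for x,y in zip(X.ravel(),Y.ravel())]);P=np.c_[W,np.full(len(W),15.)]
    uv=(proj(c,P)*1.25).astype(np.float32).reshape(X.shape+(2,))
    R[b]=cv2.cvtColor(cv2.remap(img,uv[...,0],uv[...,1],1),6)
    prof=R[b][36:60].mean(0)  # central band
    print(b,[int(v) for v in prof[::3]])
T=R[-90][14:82,30:86]
for b in(90,30,-30,-90):
    _,v,_,p=cv2.minMaxLoc(cv2.matchTemplate(R[b],T,cv2.TM_CCOEFF_NORMED));print(b,round(v,2),"dx mm",(p[0]-30)/2,"dy",(p[1]-14)/2)
E
```

```text
t: 58.15
eef_pos: [423.8, -75.4, 125.1]
tcp_rot: [-3.142, -0.001, -0.156]
ft_force: [-0.6, -0.3, -0.3]
opening: 0.632
grip_force: 0.0
90 [171, 171, 171, 171, 171, 171, 171, 171, 171, 171, 171, 171, 171, 166, 150, 141, 140, 140, 140, 137, 145, 162, 168, 157, 143, 139, 135, 127, 109, 116]
30 [170, 170, 170, 170, 170, 170, 170, 170, 170, 170, 170, 170, 170, 162, 145, 139, 139, 139, 139, 136, 142, 161, 169, 158, 142, 138, 134, 127, 107, 115]
-30 [170, 170, 170, 170, 170, 170, 170, 170, 170, 170, 170, 170, 169, 160, 144, 139, 139, 139, 139, 135, 146, 166, 169, 153, 139, 137, 133, 123, 104, 117]
-90 [171, 171, 171, 171, 171, 170, 171, 171, 170, 171, 171, 171, 169, 161, 144, 140, 140, 140, 140, 139, 138, 153, 168, 165, 150, 138, 133, 121, 106, 119]
90 0.95 dx mm 0.0 dy -1.0
30 0.97 dx mm 0.0 dy -1.0
-30 0.95 dx mm -0.5 dy -1.0
-90 1.0 dx mm 0.0 dy 0.0
```

```bash
python3 - <<'E'
from h import *
c=env.read_camera("top");a=cv2.imread("pics/top0.png");b=c["img"]
def cen(i):
    s=i[200:255,395:430].astype(int);m=(s[...,2]-s[...,0])>25;y,x=np.nonzero(m);return x.mean()+395,y.mean()+200,m.sum(),np.polyfit(y,x,1)[0]
print(cen(a),cen(b));print(np.abs(a[195:258,395:432].astype(int)-b[195:258,395:432]).mean())
for n,(x0,x1,y0,y1) in dict(beaker=(280,303,143,172),ba=(262,281,143,168),bb=(302,322,138,165)).items(): print(n,np.abs(a[y0:y1,x0:x1].astype(int)-b[y0:y1,x0:x1]).mean())
E
```

```text
(np.float64(415.1777777777778), np.float64(230.0888888888889), np.int64(90), np.float64(-0.05403591206578316)) (np.float64(415.29347826086956), np.float64(230.01086956521738), np.int64(92), np.float64(-0.04843412471366405))
4.551694551694552
beaker 4.812593703148425
ba 4.868070175438596
bb 4.275308641975308
```

Rod back in place (within ~0.5 mm), bystanders undisturbed, all four loops equally home. Handing in.

```bash
python3 -m crank '[[0,0,0,0,60],[0,0,0,0,60],[0,0,0,0,60]]' && python3 -c "
from cell import env
print(env.job_done())"
```

```text
t: 58.5
eef_pos: [423.3, -75.5, 125.0]
tcp_rot: [-3.142, -0.0, -0.156]
ft_force: [-0.3, -0.2, 1.2]
opening: 0.632
grip_force: 0.0
the job is handed in; nothing more can be done
None
```

The job is handed in at about 58 s (no verdict was returned): all four boats were hooked out of the block and pushed home in their own bays, the flaps look shut, the rod is back on its stand and the bottles and beaker were not moved.

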